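# Charge a bearing-ball feeder from a pouring tray and draw its slide gate

### The job

Charge the ball feeder with the five steel balls: keeping its slide gate shut and the pouring tray level, rest the tray's turned-down lip just inside the feeder's mouth, and only then tilt the tray so that every ball goes down the neck and none lands on the bench. Set the empty tray down upright on the bench, and draw the gate out to its end stop so that all the balls run down the chute into the catch pan. Leave the other things where they stand.

Things in the scene. Friction and masses are not known exactly. Their poses are not given: they have to be found in the camera images.
- feeder: Ball feeder, fixed to the bench: grey base plate, 70 x 70 mm aluminium housing and flange up to 78 mm high, an upright round filler neck on it, a slide gate under the neck, a sloping steel chute with an open catch pan at its end. Origin: underside, on the neck's vertical axis. z up; the chute runs toward +y, the gate is drawn toward -x. Gate's upper face 70 mm above the bench.
- feeder_mouth (a point): Centre of the neck's round mouth in the plane of the rim, 128 mm above the bench. Neck 59 mm outside diameter (63 mm at the flared rim), 52 mm inside, 58 mm deep down to the shut gate. Axes as the feeder's.
- pan_floor (a point): Middle of the catch pan's floor, feeder frame (0, 100, 8) mm; axes as the feeder's. Inside the pan is 53 mm (x) by 62 mm (y), its walls 32 mm above the bench at the sides, 36 mm at the end.
- gate (a joint): Slide gate, m: 0 = shut (as it starts), 0.056 = drawn fully out, against the end stop. Grows as the gate is pulled level along the feeder's -x, against about 2.5 N of friction; it stays where it is left. The stop is a cross bar between the two track rails, 148 mm from the neck's axis.
- gate_knob (a point): Grip point of the gate's upright black round knob: 18 mm diameter, straight sides from 70 to 106 mm above the bench; the point is on its axis, 96 mm above the bench and, when shut, 72 mm from the neck's axis. Axes as the feeder's; moves with the gate. Beside it lie only the track rails: top 71 mm above the bench, from 28 to 34 mm to either side.
- tray: Loose pouring tray of sheet steel, about 0.2 kg, on 2 mm feet: trough 78 x 40 mm (x = -63 to 15 mm), walls 24 mm high, floor's upper face at z = 5 mm, with a spout that rises toward +x (by about 17 degrees), narrows slightly and ends in a lip, and a black grip at the rear. Origin: underside of the feet. z up. Tipped about 43 degrees nose-down it empties; level, it holds the balls.
- tray_spout (a point): Middle of the underside of the spout's level end, tray frame (58, 0, 12) mm; axes as the tray's. The level end runs from x = 47 to 70 mm, 37 mm wide outside. It can rest on the feeder's rim while the lip hangs 6 mm below the rim, inside the neck.
- tray_lip (a point): Middle of the lower edge of the tray's turned-down lip (the foremost point of the tray), tray frame (75, 0, 6) mm; axes as the tray's.
- tray_grip (a point): Grip point of the tray's upright black block: 20 mm along the tray's x, 24 mm along its y, flat faces, top 67 mm above the bench; the point is in its middle, tray frame (-48, 0, 50) mm; axes as the tray's.
- ball_1_center (a point): Centre of steel ball 1 of five alike: diameter 14 mm, 11 g, loose in the tray's trough at the start.
- ball_2_center (a point): Centre of steel ball 2 of five alike: diameter 14 mm, 11 g, loose in the tray's trough at the start.
- ball_3_center (a point): Centre of steel ball 3 of five alike: diameter 14 mm, 11 g, loose in the tray's trough at the start.
- ball_4_center (a point): Centre of steel ball 4 of five alike: diameter 14 mm, 11 g, loose in the tray's trough at the start.
- ball_5_center (a point): Centre of steel ball 5 of five alike: diameter 14 mm, 11 g, loose in the tray's trough at the start.
- loupe: Bystander: black stand magnifier, diameter 37 mm, 40 mm high, standing on the mat, left of the gate and in front of the catch pan. Origin: centre of its underside.
- bearing: Bystander: ball bearing, diameter 26 mm, 8 mm high, lying behind the feeder. Origin: centre of its underside.
- spare_lens: Bystander: black lens barrel, diameter 38 mm, 58 mm high, standing between the feeder and the tray. Origin: centre of its underside.
- spacer_block: Bystander: ground steel block 20 x 50 x 25 mm in front of the vice. Origin: centre of its underside.

How it is judged (in metres and radians):
On the way, in this order (a step that is already met when the one before it is completed fails the run):
1. the tray, still level (within 15 degrees), rests on the feeder with its lip inside the mouth and below the rim, the gate shut (horizontal distance between tray_lip and feeder_mouth below 0.02 m and z of tray_lip in the frame of feeder_mouth between -0.02 and -0.002 m and angle between tray's own z axis and vertical below 0.26 rad and contact force between tray and feeder above 0.2 N and value of joint gate below 0.006 m), for 0.2 s.
2. all five balls lie in the neck on the shut gate (horizontal distance between each of ball_1_center, ball_2_center, ball_3_center, ball_4_center, ball_5_center and feeder_mouth below 0.026 m and z of ball_1_center in the frame of feeder between 0.068 and 0.12 m and z of ball_2_center in the frame of feeder between 0.068 and 0.12 m and z of ball_3_center in the frame of feeder between 0.068 and 0.12 m and z of ball_4_center in the frame of feeder between 0.068 and 0.12 m and z of ball_5_center in the frame of feeder between 0.068 and 0.12 m and value of joint gate below 0.006 m), for 0.2 s.
3. the gate is drawn out to its end stop (54 of 56 mm or more) (value of joint gate above 0.054 m), for 0.1 s.
At the end, for the whole second after the job is handed in: All five balls are in the catch pan or at the foot of the chute, the gate stands within 4 mm of its end stop, and the tray stands upright (within 6 degrees) and still on the bench (value of joint gate above 0.052 m and x of ball_1_center in the frame of feeder between -0.03 and 0.03 m and y of ball_1_center in the frame of feeder between 0.045 and 0.132 m and z of each of ball_1_center, ball_2_center, ball_3_center, ball_4_center, ball_5_center in the frame of feeder below 0.045 m and x of ball_2_center in the frame of feeder between -0.03 and 0.03 m and y of ball_2_center in the frame of feeder between 0.045 and 0.132 m and x of ball_3_center in the frame of feeder between -0.03 and 0.03 m and y of ball_3_center in the frame of feeder between 0.045 and 0.132 m and x of ball_4_center in the frame of feeder between -0.03 and 0.03 m and y of ball_4_center in the frame of feeder between 0.045 and 0.132 m and x of ball_5_center in the frame of feeder between -0.03 and 0.03 m and y of ball_5_center in the frame of feeder between 0.045 and 0.132 m and angle between tray's own z axis and vertical below 0.1 rad and height (world z) of tray below 0.006 m and linear speed of tray below 0.02 m/s); the robot touches nothing.
It fails at once if a ball falls onto the bench (height (world z) of any of ball_1_center, ball_2_center, ball_3_center, ball_4_center, ball_5_center below 0.0095 m).
It fails at once if a bystander (magnifier, bearing, lens barrel, steel block) is shifted by more than 30 mm (distance of any of loupe, bearing, spare_lens, spacer_block from where it was at the start of the episode above 0.03 m).
It also fails if it takes over 69 s, if anything falls off the work surface, if the arm or the gripper's body presses on something with over 40 N, if the wrist force passes 120 N, or if a joint passes its speed limit or range.

### The arm

A 7-joint arm with a two-finger parallel gripper is mounted at the origin on a cart in front of the work surface, level with it; the furniture and walls round the work are solid. World frame = base frame: x ahead of the robot, y to its left, z up, the work surface at z = 0. Lengths are in mm, angles in rad, forces in N, time in s.
With the tool pointing down it reaches from about 425 to 825 mm from the base axis. Payload 3.6 kg.
Tool frame: the origin (TCP) lies at the very end of the fingers, on their centre line; the grasp point (between the pads) lies grasp_offset behind it (grasp_offset is the distance from the TCP to the grasp point, in mm); x points along the fingers, z is the direction in which the jaws open and shut, and the axes are right-handed (so a half turn about x gives the same grasp; the last joint's range is limited). The gripper opens to 93 mm and grips with 3 to 60 N. Pads are 15 mm wide; open, the fingers measure 128 mm over their backs; the gripper's body (75 mm by 188 mm) begins 65 mm behind the grasp point.
Start: joints at [1.268, 0.615, -0.013, 1.423, 0.008, 1.103, -0.04], TCP at [177.644, -625.223, 218.64] pointing down, gripper open.
Joint ranges: [-3.12, 3.12], [-0.3, 2.06], [-1.34, 1.32], [0.26, 2.42], [-1.36, 4.5], [0.01, 1.98], [-2.84, 2.84]. Speed limits (rad/s): [2.79, 2.79, 3.14, 3.14, 3.14, 3.14, 3.14].

### API

Orientations are given as a unit quaternion [w, x, y, z].
In Python, from station import * gives the robot as it stands.
- The arm moves only by the shell command python3 -m crank 'ROWS' [FORCE]. ROWS is text: rows parted by semicolons, each of 7 numbers parted by spaces: the finger opening in m, from 0 to 0.093, then the shift along the tool's x, y, z in m, then the turn, a rotation vector about the tool's x, y, z in degrees. A call has 1 to 8 rows; each row shifts and turns the commanded pose from where the row before left it, along the tool's axes as they then stand; what a row does not reach is not made up. A row lasts 1/12 s, in which the tool goes at most 41.7 mm and 7.16 degrees, less where a joint would pass 70% of its speed; a pose out of reach is approached as far as the arm can. A call with a gripper value outside its range is refused whole. The fingers move at their own pace and stop on an object; FORCE is the grip in N (left out, the last holds). Time passes only in rows, so rows that do not move let the fingers close. It gives the time, the measured TCP pose, the force and the opening at its end, in the units of the state.
- get_state(): the state, without advancing time (a new reading comes with each control period).
- get_image(name): name is "scene" or "top"; returns a dict with "img" (384x512x3 uint8, blue, green, red), "depth" (384x512 float32, mm along the optical axis (not along the pixel's ray), 0 where there is no reading), "fx", "fy", "cx", "cy" (pixels), "k1" (the pictures are not rectified: a ray, as slopes to the right and down, at radius r is drawn at 1 + k1 r^2 times it, then the intrinsics apply), "rvec" (rotation vector, rad) and "tvec" (3), from world to camera coordinates, as OpenCV has them. Camera axes: x right, y down, z forward; pixel columns grow to the right and rows downward; lengths in mm; the calibration is good to about 2 mm. A picture is of the moment at which its call begins.
- job_done(): hands the job in, once; it reports no verdict.
Trained networks look in a picture, given as the dict that the camera call returned (one of the last four; its "shot" number tells which), for a name from the list of things; names that differ only in an ending like _2 or _b are one class to them, and where a whole thing is asked for, a point or a joint stands for the part that bears it (a point fixed in the world has none). Each returns a list of dicts, best first, with "confidence" (0 to 1); they miss things now and then, are a little off and sometimes report something else, mostly with a low value. They report only what shows in the picture. A call takes as long as a camera call.
- look_for(picture, target): "rect" ([left, top, right, bottom] in pixels, round what is visible of it).
- spot_point(picture, target): "at" ([row, column] in pixels: a listed point, or the origin of a listed thing).
The state is a dict: "clock": time; "qpos": joint angles; "qvel": joint speeds; "effort": joint torques, N m; "tcp_pos": TCP position; "ee_rot": TCP orientation; "contact_force": force on the tool from outside, world axes, zero at the start; "ft_torque": the same for the moment, N m; "gripper_width": finger opening in mm.
Only numpy, scipy, OpenCV 4.12 (cv2) and the standard library are available. Lean on these libraries where they do the work, as an engineer would, in place of code of your own. Each camera call takes 0.05 s, during which the arm holds its last target.

## Working session

There is one attempt and no reset: what is moved stays moved. The work goes in short steps, Python scripts to look and compute and a shell command to move; the robot and the scene stay as the last step left them, time stands still between calls to the robot, and variables do not carry over. Pictures are saved under pics/ and viewed, and the job is handed in when it is done.

```bash
ls; mkdir -p pics; cat > h.py <<'E'
from station import *
import numpy as np, cv2
from scipy.spatial.transform import Rotation as R
def save(p,name): cv2.imwrite('pics/'+name,p['img'])
def K(p): return np.array([[p['fx'],0,p['cx']],[0,p['fy'],p['cy']],[0,0,1.]])
def ray(p,rc):
    # k1: distorted = u*(1+k1 r^2)
    pt=np.array([[[rc[1],rc[0]]]],float)
    u=cv2.undistortPoints(pt,K(p),np.array([p['k1'],0,0,0.]))[0,0]
    Rm=cv2.Rodrigues(np.array(p['rvec'],float))[0]; t=np.array(p['tvec'],float).ravel()
    return -Rm.T@t, Rm.T@np.array([u[0],u[1],1.])
def atz(p,rc,z):
    o,d=ray(p,rc); return o+d*(z-o[2])/d[2]
def atdepth(p,rc):
    o,d=ray(p,rc); r,c=int(round(rc[0])),int(round(rc[1])); return o+d*p['depth'][r,c]
def proj(p,X):
    x,_=cv2.projectPoints(np.array(X,float).reshape(-1,1,3),np.array(p['rvec'],float),np.array(p['tvec'],float),K(p),np.array([p['k1'],0,0,0.]))
    return x.reshape(-1,2)
E
python3 - <<'E'
from h import *
s=get_state();print(s)
for n in("scene","top"):
    p=get_image(n);save(p,n+'0.png')
    o,d=ray(p,(192,256));print(n,o,d,p['fx'],p['k1'])
    for t in ["feeder","feeder_mouth","pan_floor","gate_knob","tray","tray_spout","tray_lip","tray_grip","ball_1_center","loupe","bearing","spare_lens","spacer_block"]:
        for q in spot_point(p,t)[:5 if 'ball' in t else 2]:
            z={"feeder_mouth":128,"pan_floor":8,"gate_knob":96,"tray_spout":12,"tray_lip":6,"tray_grip":50,"ball_1_center":12}.get(t,0)
            print(t,np.round(q['at']),round(q['confidence'],2),np.round(atz(p,q['at'],z)))
E
```

```text
pics
{'clock': 0.0, 'qpos': array([ 1.26752898,  0.6159096 , -0.01259316,  1.42489869,  0.0080625 ,
        1.10342099, -0.04038235]), 'qvel': array([-1.51673049e-03,  5.00432708e-04,  6.46993843e-04, -9.59741854e-04,
       -2.68131549e-05, -1.71616552e-03, -1.48141000e-05]), 'effort': array([-8.45692966e-05, -4.58944845e+01,  2.08717324e-01, -1.65749627e+01,
       -6.11988176e-02,  2.06043350e-02,  2.34650861e-04]), 'tcp_pos': array([ 177.39740603, -624.48892412,  217.48757332]), 'ee_rot': array([ 0.56346749,  0.42678126,  0.56493481, -0.42568862]), 'contact_force': array([-0.03831739, -0.41931382,  0.62884432]), 'ft_torque': array([ 0.02516574,  0.01984   , -0.01981261]), 'gripper_width': 92.95037497136107}
scene [-172.74917379 1079.88357018  622.83526224] [ 0.56515091 -0.70682764 -0.42554464] 482.06775776581605 -0.11760009570421473
feeder [238. 221.] 0.7 [560. 312.   0.]
feeder_mouth [190. 217.] 0.9 [572. 301. 128.]
pan_floor [250. 193.] 0.81 [569. 403.   8.]
gate_knob [215. 241.] 0.53 [477. 325.  96.]
tray [204. 268.] 0.71 [575.  90.   0.]
tray [284. 232.] 0.61 [411. 445.   0.]
[... 605 characters left out ...]
35.21073208] [ 0.06754937 -0.01400153 -0.99773528] 398.5823967368242 -0.02459523297715369
feeder [169. 216.] 0.85 [557. 320.   0.]
feeder_mouth [169. 211.] 0.77 [541. 319. 128.]
pan_floor [171. 172.] 0.97 [554. 421.   8.]
gate_knob [198. 210.] 0.65 [484. 324.  96.]
tray [156. 313.] 0.75 [584.  89.   0.]
tray_spout [162. 292.] 0.77 [570. 139.  12.]
tray_lip [161. 284.] 0.83 [574. 157.   6.]
tray_lip [158. 313.] 0.55 [580.  90.   6.]
tray_grip [152. 335.] 0.8 [585.  47.  50.]
ball_1_center [153. 326.] 0.43 [589.  60.  12.]
loupe [144. 218.] 0.52 [617. 314.   0.]
bearing [142. 214.] 0.54 [622. 323.   0.]
spare_lens [172. 249.] 0.82 [548. 241.   0.]
spacer_block [243. 293.] 0.52 [380. 143.   0.]
```

```bash
python3 - <<'E'
import cv2
for n in("scene","top"):
    i=cv2.imread(f'pics/{n}0.png');cv2.imwrite(f'pics/{n}0b.png',cv2.resize(i[120:320,120:380],None,fx=3,fy=3,interpolation=2))
E
```

```text
(no output)
```

View pics/scene0b.png

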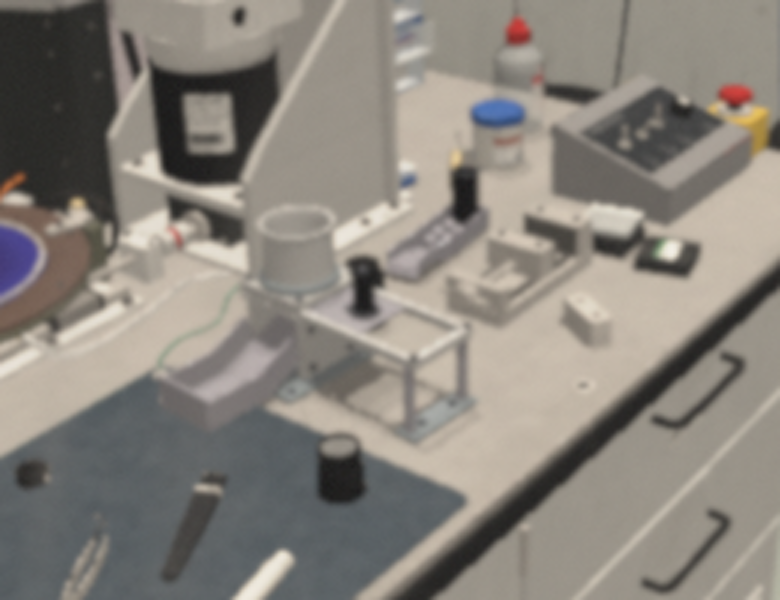

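View pics/top0b.png

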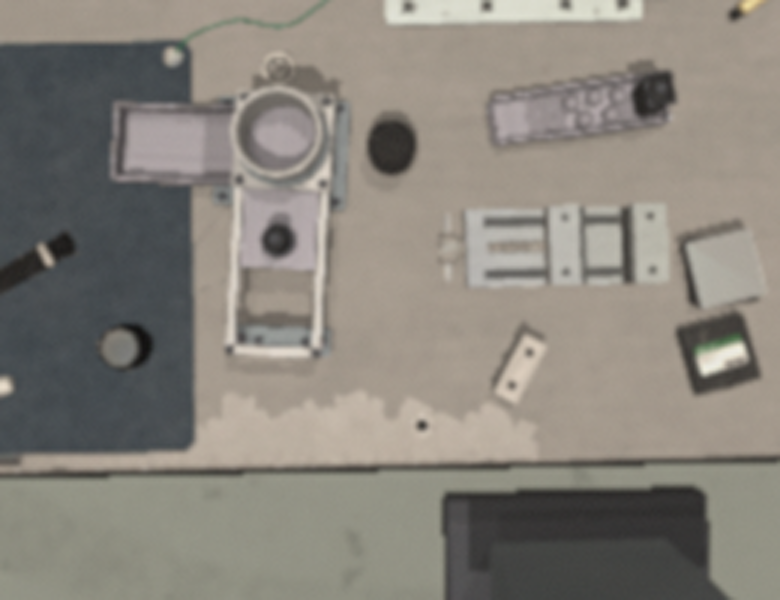

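View pics/top0.png

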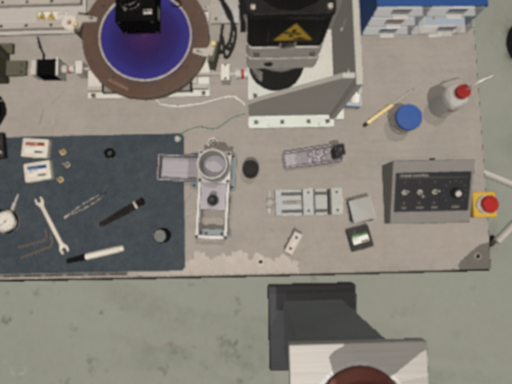

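View pics/scene0.png

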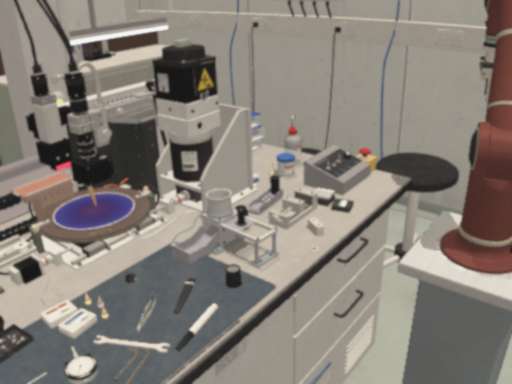

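```bash
cat >> h.py <<'E'
def cloud(p):
    h,w=p['depth'].shape
    cc,rr=np.meshgrid(np.arange(w),np.arange(h))
    pts=np.stack([cc.ravel(),rr.ravel()],1).astype(float).reshape(-1,1,2)
    u=cv2.undistortPoints(pts,K(p),np.array([p['k1'],0,0,0.]))[:,0]
    Z=p['depth'].ravel().astype(float)
    X=np.c_[u*Z[:,None],Z]
    Rm=cv2.Rodrigues(np.array(p['rvec'],float))[0]; t=np.array(p['tvec'],float).ravel()
    W=(X-t)@Rm; W[Z==0]=np.nan
    return W.reshape(h,w,3)
def sel(W,a,b,c,d,e,f):
    Q=W.reshape(-1,3);m=(Q[:,0]>a)&(Q[:,0]<b)&(Q[:,1]>c)&(Q[:,1]<d)&(Q[:,2]>e)&(Q[:,2]<f);return Q[m]
E
python3 - <<'E'
from h import *
p=get_image("top");W=cloud(p)
print('table z',np.nanmedian(sel(W,480,520,150,220,-30,30)[:,2]))
# circle by pixel at known z
for nm,c,z in [("mouth",(278,131),128),("knob top",(278,238),106),("grip top",(656,93),67),("lipL",(490,94),15),("lipR",(494,146),15),("lens",(392,147),58),("loupe",(123,347),40),("spacer",(521,363),25),("bear",(278,66),8),("stopbar",(276,350),71),("railR end",(320,350),71)]:
    rc=(c[1]/3+120-1/3,c[0]/3+120-1/3)
    print(nm,np.round(rc,1),np.round(atz(p,rc,z),1), np.round(atdepth(p,rc)))
q=sel(W,490,640,260,380,115,140);print('rim',len(q),q.min(0),q.max(0),q.mean(0))
q=sel(W,520,660,0,80,50,80);print('grip',len(q),q.min(0),q.max(0),np.median(q,0))
q=sel(W,420,510,270,380,95,112);print('knob',len(q),np.median(q,0))
q=sel(W,540,640,20,190,8,40);print('tray',len(q),q.min(0),q.max(0))
# PCA
m=q[:,:2].mean(0);u,s,v=np.linalg.svd(q[:,:2]-m);print(m,v[0])
p=get_image("scene");W=cloud(p)
q=sel(W,490,640,260,380,115,140);print('rim',len(q),q.min(0),q.max(0),q.mean(0))
q=sel(W,520,660,0,80,50,80);print('grip',len(q),q.min(0),q.max(0),np.median(q,0))
q=sel(W,420,510,270,380,95,112);print('knob',len(q),np.median(q,0))
print('tall behind', [ (z,np.round(sel(W,600,1000,a,a+50,z,z+100).min(0)[:1]) ) for z in(100,250) for a in range(0,400,50) if len(sel(W,600,1000,a,a+50,z,z+100))])
E
```

```text
table z 1.7538808884596568
mouth [163.3 212.3] [553.3 315.5 128. ] [561. 321.  72.]
knob top [199.  212.3] [481.6 318.5 106. ] [482. 319. 105.]
grip top [150.7 338.3] [584.5  43.   67. ] [585.  43.  66.]
lipL [151. 283.] [595.1 160.9  15. ] [597. 160.   3.]
lipR [168.3 284.3] [554.2 158.9  15. ] [555. 158.   9.]
lens [168.7 250.3] [549.6 238.1  58. ] [549. 238.  61.]
loupe [235.3 160.7] [406.4 441.3  40. ] [406. 441.  40.]
spacer [240.7 293.3] [387.3 144.   25. ] [387. 144.  25.]
bear [141.7 212.3] [621.9 326.2   8. ] [623. 327.   1.]
stopbar [236.3 211.7] [403.  324.4  71. ] [403. 324.  71.]
railR end [236.3 226.3] [402.4 292.8  71. ] [402. 293.  73.]
rim 246 [522.88042565 287.24191198 115.53979555] [583.09495608 346.89789118 132.1879947 ] [556.51788337 319.64166105 126.81887901]
grip 126 [574.52989054  27.92695567  50.75092886] [601.38687675  51.9492617   75.02427037] [587.4436039   41.75123035  67.10943656]
knob 59 [481.56140486 321.2905406  106.61548464]
tray 755 [554.84266053  23.52937832   8.01259951] [609.56166691 163.4954586   39.97249634]
[579.46287737 103.84051037] [-0.0901667   0.99592669]
rim 268 [520.59501334 284.66176182 115.02489716] [582.62143567 347.96995933 130.361324  ] [551.6157723  317.63457321 122.86931384]
grip 70 [574.65244827  29.02361572  50.20733855] [600.74203242  54.58254924  71.0035065 ] [584.8272314   47.55057046  62.17437734]
knob 44 [477.81268889 326.67474345 104.16756339]
tall behind [(100, array([665.])), (100, array([666.])), (100, array([676.])), (100, array([677.])), (100, array([678.])), (100, array([888.])), (250, array([668.])), (250, array([672.])), (250, array([709.])), (250, array([709.])), (250, array([708.])), (250, array([888.])), (250, array([882.])), (250, array([853.]))]
```

```bash
python3 - <<'E'
from h import *
import station
print([n for n in dir(station) if not n.startswith('_')])
try: print(grasp_offset)
except Exception as e: print(e)
s=get_state();q=s['ee_rot'];M=R.from_quat(q[[1,2,3,0]]).as_matrix();print(M.round(3))
E
```

```text
['MotionError', 'get_image', 'get_state', 'grasp_offset', 'job_done', 'look_for', 'spot_point']
18.8
[[ 0.     0.962  0.273]
 [ 0.     0.273 -0.962]
 [-1.     0.     0.   ]]
```

```bash
python3 -m crank '0.093 0 0.02 -0.025 5.2 0 0;0.093 0 0.0247 -0.033 5.2 0 0;0.093 0 0.0247 -0.033 0 0 0;0.093 0 0.0247 -0.033 0 0 0;0.093 0 0.0247 -0.033 0 0 0;0.093 0 0.0247 -0.033 0 0 0;0.093 0 0.0247 -0.033 0 0 0;0.093 0 0.0247 -0.033 0 0 0'; python3 -c "
from h import *
s=get_state();print(s['qpos'].round(2))"
python3 -m crank '0.093 0 0.0247 -0.033 0 0 0;0.093 0 0.0247 -0.033 0 0 0;0.093 0 0.0247 -0.033 0 0 0;0.093 0 0.0247 -0.033 0 0 0;0.093 0 0.0247 -0.033 0 0 0;0.093 0 0.0247 -0.033 0 0 0;0.093 0 0.0247 -0.033 0 0 0'; python3 -c "
from h import *
s=get_state();print(s['qpos'].round(2))"
```

```text
clock: 2.17
tcp_pos: [337.7, -345.8, 219.1]
ee_rot: [0.524, 0.476, 0.523, -0.476]
contact_force: [0.3, 1.1, 0.1]
gripper_width: 92.9
[ 0.76  0.36 -0.01  1.89  0.    0.89 -0.73]
clock: 2.75
tcp_pos: [487.9, -99.3, 219.1]
ee_rot: [0.524, 0.476, 0.523, -0.475]
contact_force: [1.9, -0.4, 0.5]
gripper_width: 93.3
[ 0.22  0.38 -0.08  1.85  0.04  0.91 -1.36]
```

```bash
python3 -m crank '0.093 -0.004 0.0108 -0.038 0 0 0;0.093 -0.004 0.0108 -0.038 0 0 0;0.093 -0.004 0.0108 -0.038 0 0 0;0.093 -0.004 0.0108 -0.038 0 0 0;0.093 -0.004 0.0108 -0.038 0 0 0;0.093 -0.004 0.0108 -0.038 0 0 0;0.093 -0.004 0.0108 -0.038 0 0 0;0.093 -0.004 0.0108 -0.038 0 0 0'; python3 -m crank '0.093 -0.004 0.0108 -0.038 0 -7 0;0.093 0 0 0 0 -7 0;0.093 0 0 0 0 -7 0;0.093 0 0 0 0 -7 0;0.093 0 0 0 0 -7 0;0.093 0 0 0 0 -7 0;0.093 0 0 0 0 -5 0;0.093 0 0 0 0 0 0'; python3 -c "
from h import *
s=get_state();print(s['qpos'].round(2));q=s['ee_rot'];M=R.from_quat(q[[1,2,3,0]]).as_matrix();print(M.round(3))"
```

```text
clock: 3.42
tcp_pos: [544.2, 211.7, 251.2]
ee_rot: [0.523, 0.476, 0.523, -0.475]
contact_force: [1.1, -0.6, -0.1]
gripper_width: 92.7
clock: 4.08
tcp_pos: [548.5, 253.3, 249.7]
ee_rot: [0.69, 0.242, 0.274, -0.624]
contact_force: [0.0, 1.1, -0.7]
gripper_width: 93.0
[-0.82  0.79  0.1   1.29  0.56  1.62 -2.34]
[[ 0.07   0.995  0.076]
 [-0.73   0.103 -0.676]
 [-0.68  -0.008  0.733]]
```

```bash
python3 -m crank '0.093 0 0 0 0 7 0;0.093 0 0 0 0 7 0;0.093 0 0 0 0 7 0;0.093 0 0 0 0 7 0;0.093 0 0 0 0 7 0;0.093 0 0 0 0 7 0;0.093 0 0 0 0 5 0;0.093 0 0.003 0.03 0 0 0';  python3 -m crank '0.093 0.01 0.003 0.038 0 0 0;0.093 0.01 0.003 0.038 0 0 0;0.093 0.01 0.003 0.038 0 0 0;0.093 0.01 0.003 0.038 0 0 0;0.093 0.01 0.003 0.025 0 0 0;0.093 0 0 0 0 0 0'; python3 - <<'E'
from h import *
s=get_state();print(s['qpos'].round(2));q=s['ee_rot'];M=R.from_quat(q[[1,2,3,0]]).as_matrix();print(M.round(3))
x=np.array([-np.sin(np.radians(5.4)),np.cos(np.radians(5.4)),0])
d=np.array([586,43.2,110])-s['tcp_pos'];print(M.T@d)
print('rot',(R.from_matrix(M).inv()*R.from_matrix(np.c_[[0,0,-1],np.cross(-x,[0,0,-1]),-x])).as_rotvec(degrees=True))
p=get_image('scene');save(p,'s1.png')
E
```

```text
clock: 4.75
tcp_pos: [557.6, 218.5, 257.5]
ee_rot: [0.522, 0.479, 0.523, -0.473]
contact_force: [1.0, 0.1, -0.6]
gripper_width: 93.0
clock: 5.25
tcp_pos: [589.0, 32.8, 204.0]
ee_rot: [0.521, 0.478, 0.518, -0.481]
contact_force: [0.1, -0.4, 0.5]
gripper_width: 93.2
[-0.02  0.54 -0.12  1.62  0.08  0.99 -1.66]
[[-0.     0.997  0.08 ]
 [-0.006  0.08  -0.997]
 [-1.    -0.001  0.006]]
[ 93.90762425  -2.1317051  -11.22184816]
rot [-0.82816268  0.36170826  0.04034811]
```

View pics/s1.png

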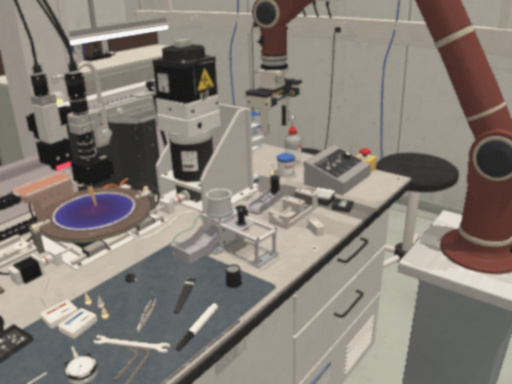

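```bash
python3 -m crank '0.06 0.03 -0.002 -0.006 -0.8 0.4 0;0.06 0.033 -0.001 -0.005 0 0 0;0.06 0.03 0 0 0 0 0;0.06 0 0 0 0 0 0';  python3 - <<'E'
from h import *
s=get_state();q=s['ee_rot'];M=R.from_quat(q[[1,2,3,0]]).as_matrix();print(M.round(3))
d=np.array([585.8,43,31.5])-s['tcp_pos'];print(s['tcp_pos'],M.T@d,s['gripper_width'])
p=get_image('top');cv2.imwrite('pics/t1.png',cv2.resize(p['img'][120:240,240:400],None,fx=5,fy=5))
E
```

```text
clock: 5.63
tcp_pos: [580.6, 56.1, 107.7]
ee_rot: [0.522, 0.471, 0.531, -0.472]
contact_force: [-0.9, -0.9, -0.2]
gripper_width: 70.8
[[-0.01   0.994  0.11 ]
 [ 0.007  0.11  -0.994]
 [-1.    -0.009 -0.008]]
[580.60902875  56.11384772 107.66172716] [76.00740542  4.42039167 14.24297469] 70.83457292493205
```

View pics/t1.png

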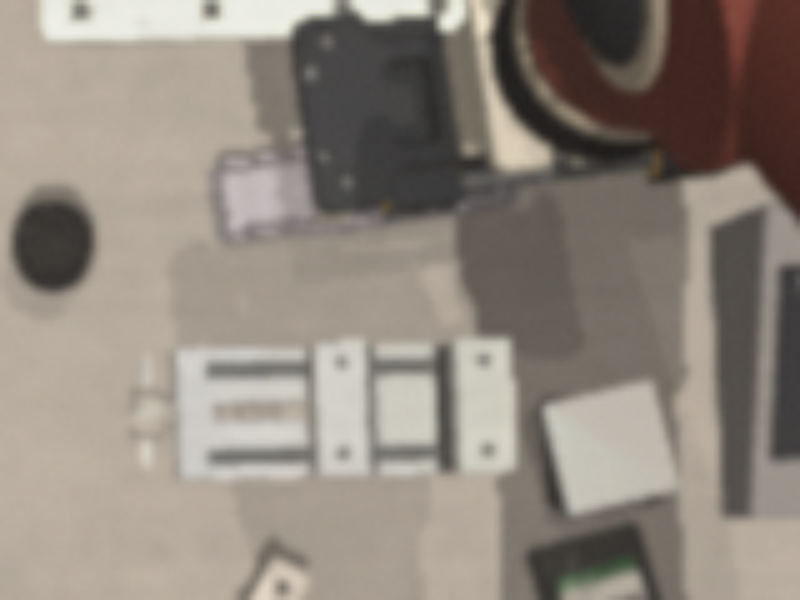

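```bash
python3 -m crank '0.06 0 0.004 0.014 0 0 0;0.06 0 0 0 0 0 0;0.06 0 0 0 0 0 0;0.06 0 0 0 0 0 0';  cat > st.py <<'E'
from h import *
import sys
s=get_state();q=s['ee_rot'];M=R.from_quat(q[[1,2,3,0]]).as_matrix();print(M.round(3))
g=s['tcp_pos']+M@[-18.8,0,0]
print('tcp',s['tcp_pos'].round(1),'grasp',g.round(1),'w',s['gripper_width'].round(1),'F',s['contact_force'].round(1),s['clock'],s['qpos'].round(2))
if len(sys.argv)>3:
    d=np.array([float(v) for v in sys.argv[1:4]])-g;print('need tool mm',(M.T@d).round(1))
az=float(sys.argv[4]) if len(sys.argv)>4 else None
if az is not None:
    x=np.array([np.cos(np.radians(az)),np.sin(np.radians(az)),0])
    print('rot',(R.from_matrix(M).inv()*R.from_matrix(np.c_[[0,0,-1],np.cross(-x,[0,0,-1]),-x])).as_rotvec(degrees=True).round(2))
E
python3 st.py 585.8 43 50 95.4
```

```text
clock: 6.02
tcp_pos: [591.6, 41.3, 113.5]
ee_rot: [0.525, 0.475, 0.527, -0.47]
contact_force: [1.7, -0.3, 0.3]
gripper_width: 59.9
[[ 0.003  0.994  0.108]
 [ 0.007  0.108 -0.994]
 [-1.     0.004 -0.007]]Traceback (most recent call last):
  File "st.py", line 5, in <module>
    print('tcp',s['tcp_pos'].round(1),'grasp',g.round(1),'w',s['gripper_width'].round(1),'F',s['contact_force'].round(1),s['clock'],s['qpos'].round(2))
                                                             ^^^^^^^^^^^^^^^^^^^^^^^^
AttributeError: 'float' object has no attribute 'round'
```

```bash
sed -i "s/s\['gripper_width'\].round(1)/round(s['gripper_width'],1)/" st.py; python3 st.py 585.8 43 50 95.4; python3 -m crank '0.06 0 0 0 0 0 0'; python3 st.py 585.8 43 50 95.4;python3 -m crank '0.06 0 0 0 0 0 0;0.06 0 0 0 0 0 0'; python3 st.py 585.8 43 50 95.4
```

```text
[[ 0.003  0.994  0.108]
 [ 0.007  0.108 -0.994]
 [-1.     0.004 -0.007]]
tcp [591.6  41.3 113.5] grasp [591.5  41.2 132.3] w 59.9 F [ 1.7 -0.3  0.3] 6.0167 [-0.03  0.64 -0.12  1.72  0.1   0.78 -1.66]
need tool mm [82.3 -5.8 -1.9]
rot [ 0.78 -0.4  -0.21]
clock: 6.1
tcp_pos: [590.9, 42.0, 112.9]
ee_rot: [0.525, 0.474, 0.528, -0.47]
contact_force: [0.2, 0.3, -0.5]
gripper_width: 59.9
[[ 0.002  0.994  0.109]
 [ 0.008  0.109 -0.994]
 [-1.     0.002 -0.007]]
tcp [590.9  42.  112.9] grasp [590.9  41.8 131.7] w 59.9 F [ 0.2  0.3 -0.5] 6.1 [-0.03  0.65 -0.13  1.72  0.1   0.78 -1.66]
need tool mm [81.7 -5.1 -1.1]
rot [ 0.85 -0.42 -0.13]
clock: 6.27
tcp_pos: [590.3, 42.3, 112.0]
ee_rot: [0.525, 0.474, 0.528, -0.47]
contact_force: [-0.4, 0.1, 0.2]
gripper_width: 60.1
[[-0.     0.994  0.11 ]
 [ 0.007  0.11  -0.994]
 [-1.     0.001 -0.007]]
tcp [590.3  42.3 112. ] grasp [590.3  42.1 130.8] w 60.1 F [-0.4  0.1  0.2] 6.2667 [-0.03  0.65 -0.13  1.72  0.1   0.78 -1.66]
need tool mm [80.8 -4.4 -0.8]
rot [ 0.89 -0.42 -0.03]
```

```bash
python3 -m crank '0.06 0.02 -0.004 0 0.9 -0.4 0;0.06 0.02 0 0 0 0 0;0.06 0.02 0 0 0 0 0;0.06 0.02 0 0 0 0 0;0.06 0 0 0 0 0 0;0.06 0 0 0 0 0 0;0.06 0 0 0 0 0 0;0.06 0 0 0 0 0 0'; python3 st.py 585.8 43 50 95.4
```

```text
clock: 6.93
tcp_pos: [587.4, 41.8, 33.1]
ee_rot: [0.523, 0.477, 0.522, -0.475]
contact_force: [-0.4, -0.6, 1.3]
gripper_width: 60.0
[[ 0.003  0.996  0.093]
 [ 0.     0.093 -0.996]
 [-1.     0.003 -0.   ]]
tcp [587.4  41.8  33.1] grasp [587.3  41.8  51.9] w 60.0 F [-0.4 -0.6  1.3] 6.9333 [-0.05  0.75 -0.1   1.78  0.12  0.61 -1.69]
need tool mm [ 1.9 -1.4 -1.4]
rot [-0.04 -0.01 -0.16]
```

```bash
python3 -m crank '0.04 0.001 -0.001 -0.001 0 0 0;0.03 0 0 0 0 0 0;0.022 0 0 0 0 0 0;0.015 0 0 0 0 0 0;0.015 0 0 0 0 0 0;0.01 0 0 0 0 0 0;0.01 0 0 0 0 0 0;0.01 0 0 0 0 0 0' 35; python3 st.py 585.8 43 50 95.4
```

```text
clock: 7.6
tcp_pos: [585.1, 41.5, 30.7]
ee_rot: [0.523, 0.476, 0.522, -0.477]
contact_force: [-0.1, -2.0, 2.4]
gripper_width: 19.8
[[-0.     0.996  0.093]
 [-0.001  0.093 -0.996]
 [-1.    -0.     0.001]]
tcp [585.1  41.5  30.7] grasp [585.1  41.5  49.5] w 19.8 F [-0.1 -2.   2.4] 7.6 [-0.05  0.76 -0.1   1.79  0.12  0.6  -1.69]
need tool mm [-0.5  0.8 -1.4]
rot [-0.09  0.06  0.02]
```

```bash
python3 -m crank '0.01 -0.005 0 0 0 0 0;0.01 -0.01 0 0 0 0 0;0.01 -0.015 0 0 0 0 0;0.01 -0.02 0 0 0 0 0;0.01 -0.02 0 0 0 0 0;0.01 -0.02 0 0 0 0 0;0.01 -0.02 0 0 0 0 0;0.01 -0.02 0 0 0 0 0' ;python3 -m crank '0.01 -0.015 0 0 0 0 0;0.01 -0.008 0 0 0 0 0;0.01 0 0 0 0 0 0;0.01 0 0 0 0 0 0;0.01 0 0 0 0 0 0'; python3 st.py 564.8 186.5 200 95.4; python3 - <<'E'
from h import *
for n in('top','scene'):
    p=get_image(n);cv2.imwrite(f'pics/{n}2.png',cv2.resize(p['img'][110:260,180:380],None,fx=4,fy=4))
E
```

```text
clock: 8.27
tcp_pos: [584.5, 43.0, 162.0]
ee_rot: [0.523, 0.476, 0.523, -0.476]
contact_force: [0.5, 0.5, -3.7]
gripper_width: 20.1
clock: 8.68
tcp_pos: [584.0, 42.5, 182.4]
ee_rot: [0.522, 0.475, 0.524, -0.477]
contact_force: [0.1, -0.7, -3.1]
gripper_width: 19.9
[[-0.003  0.996  0.094]
 [-0.     0.094 -0.996]
 [-1.    -0.003 -0.   ]]
tcp [584.   42.5 182.4] grasp [584.1  42.5 201.2] w 19.9 F [ 0.1 -0.7 -3.1] 8.6833 [-0.03  0.55 -0.13  1.66  0.08  0.94 -1.66]
need tool mm [   1.2   -5.7 -145.2]
rot [-0.02 -0.    0.16]
```

View pics/scene2.png

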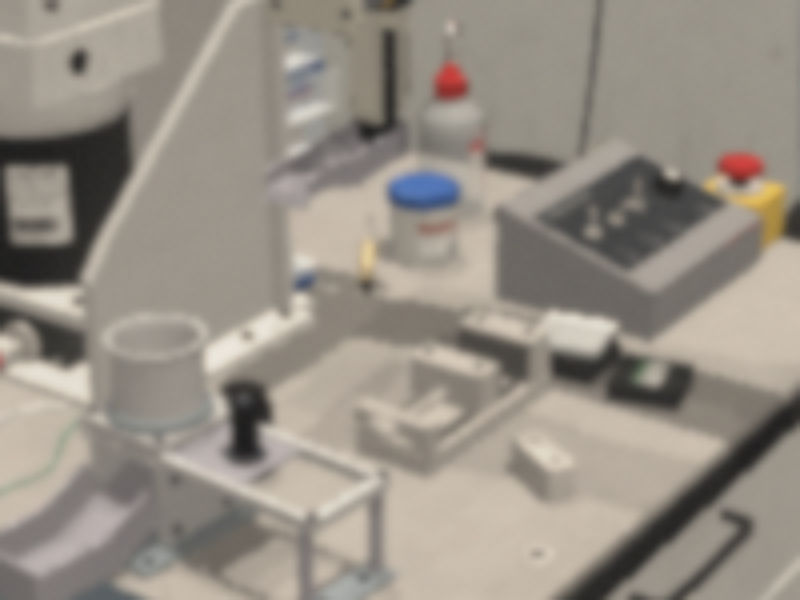

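View pics/top2.png

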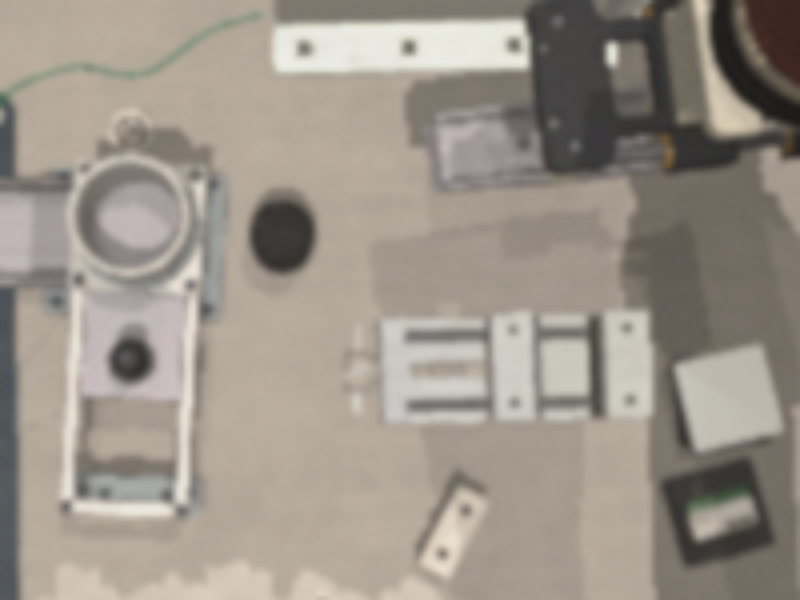

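```bash
python3 -m crank '0.01 0 0 -0.005 0 0 0;0.01 0 -0.001 -0.01 0 0 0;0.01 0 -0.001 -0.014 0 0 0;0.01 0 -0.001 -0.016 0 0 0;0.01 0 -0.001 -0.016 0 0 0;0.01 0 -0.001 -0.016 0 0 0;0.01 0 -0.001 -0.016 0 0 0;0.01 0 0 -0.016 0 0 0' ;python3 -m crank '0.01 0 0 -0.014 0 0 0;0.01 0 0 -0.01 0 0 0;0.01 0 0 -0.007 0 0 0;0.01 0 0 -0.005 0 0 0;0.01 0 0 0 0 0 0;0.01 0 0 0 0 0 0;0.01 0 0 0 0 0 0;0.01 0 0 0 0 0 0'; python3 st.py 564.8 186.2 200 95.4; python3 - <<'E'
from h import *
p=get_image('top');i=p['img'].copy()
s=get_state();q=s['ee_rot'];M=R.from_quat(q[[1,2,3,0]]).as_matrix();g=s['tcp_pos']+M@[-18.8,0,0]
T=np.c_[-M[:,2],-M[:,1],-M[:,0]]
print(T.round(3))
t=lambda v: g+T@(np.array(v)-[-48,0,50])
print('lip',t([75,0,6]))
W=cloud(p)
q=sel(W,500,620,230,330,150,190);print(len(q),q.min(0),q.max(0),np.percentile(q[:,1],98))
big=cv2.resize(i[120:220,180:310],None,fx=6,fy=6,interpolation=2)
for v in([75,0,6],[75,18.5,12],[75,-18.5,12],[47,18.5,12],[47,-18.5,12]):
    u=(proj(p,[t(v)])[0]-[180,120]+.5)*6;cv2.circle(big,tuple(np.int32(u)),3,(0,0,255),-1)
u=(proj(p,[[552.5,316.6,128]])[0]-[180,120]+.5)*6;cv2.circle(big,tuple(np.int32(u)),4,(255,0,0),-1)
cv2.imwrite('pics/t3.png',big)
p=get_image('scene');cv2.imwrite('pics/s3.png',cv2.resize(p['img'][110:260,160:310],None,fx=4,fy=4))
E
```

```text
clock: 9.45
tcp_pos: [567.8, 153.6, 183.5]
ee_rot: [0.523, 0.476, 0.524, -0.475]
contact_force: [-0.2, -0.4, -2.3]
gripper_width: 19.8
clock: 10.12
tcp_pos: [565.9, 184.9, 183.6]
ee_rot: [0.523, 0.476, 0.522, -0.477]
contact_force: [-0.4, 0.4, -2.8]
gripper_width: 20.0
[[ 0.     0.996  0.091]
 [-0.001  0.091 -0.996]
 [-1.    -0.     0.001]]
tcp [565.9 184.9 183.6] grasp [565.9 184.9 202.4] w 20.0 F [-0.4  0.4 -2.8] 10.1167 [-0.27  0.57 -0.13  1.63  0.08  0.95 -1.91]
need tool mm [ 2.4 -1.  -1.4]
rot [-0.15  0.05  0.  ]
[[-0.092 -0.996 -0.   ]
 [ 0.996 -0.092  0.001]
 [-0.001 -0.     1.   ]]
lip [554.60995301 307.59548    158.38189428]
368 [537.98740206 230.05703364 155.92675355] [582.80592641 309.13210862 183.09068751] 307.04726770709914
```

View pics/t3.png

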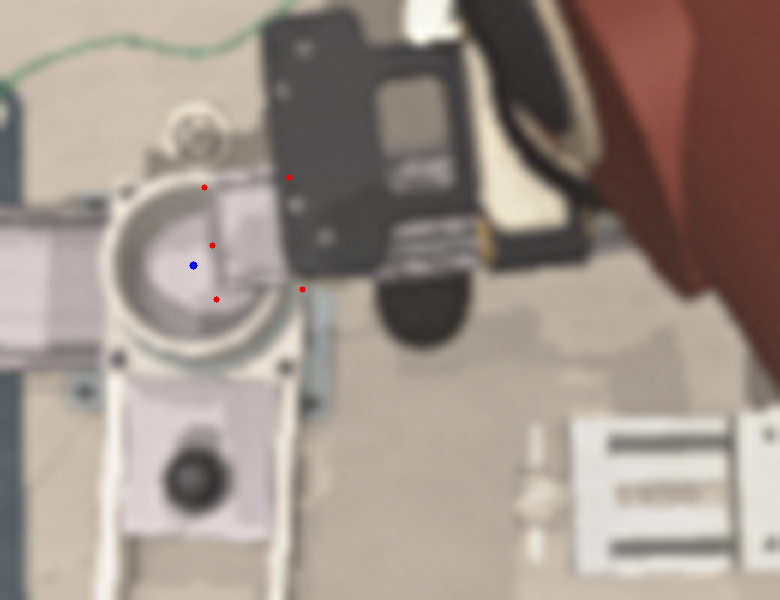

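View pics/s3.png

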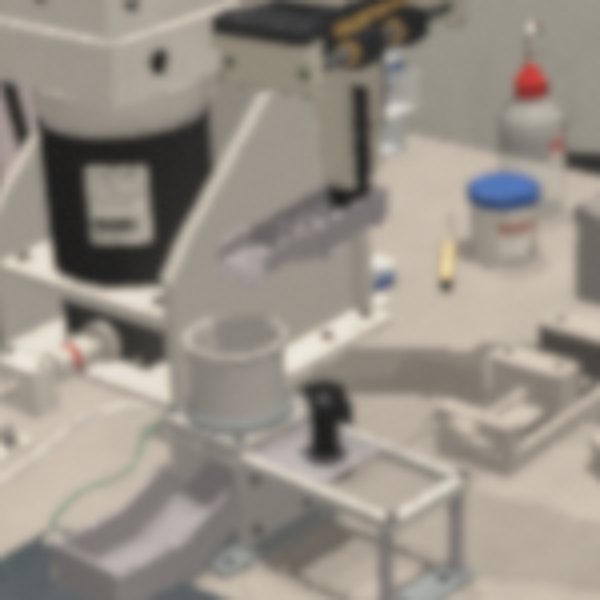

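```bash
python3 - <<'E'
from h import *
p=get_image('top');W=cloud(p)
for rc in [(120+182/6,180+216/6),(120+283/6,180+224/6),(120+231/6,180+220/6)]: print(atz(p,(rc[0]-.5,rc[1]-.5),165).round(1))
for y in range(285,312,4):
    q=sel(W,500,620,y,y+4,152,185)
    if len(q): print(y,len(q),q[:,0].min().round(1),q[:,0].max().round(1),np.median(q[:,2]).round(1))
s=get_state();q=s['ee_rot'];M=R.from_quat(q[[1,2,3,0]]).as_matrix();g=s['tcp_pos']+M@[-18.8,0,0]
T=np.c_[-M[:,2],-M[:,1],-M[:,0]]
t=lambda v: g+T@(np.array(v)-[-48,0,50])
p=get_image('scene');W=cloud(p)
for y in range(285,312,4):
    q=sel(W,500,620,y,y+4,152,185)
    if len(q): print(y,len(q),q[:,0].min().round(1),q[:,0].max().round(1),np.median(q[:,2]).round(1))
big=cv2.resize(p['img'][130:230,180:280],None,fx=6,fy=6,interpolation=2)
for v in([75,0,6],[75,18.5,12],[75,-18.5,12],[47,18.5,12],[47,-18.5,12]):
    u=(proj(p,[t(v)])[0]-[180,130]+.5)*6;cv2.circle(big,tuple(np.int32(u)),3,(0,0,255),-1)
u=(proj(p,[[552.5,316.6,128]])[0]-[180,130]+.5)*6;cv2.circle(big,tuple(np.int32(u)),4,(255,0,0),-1)
a=np.linspace(0,6.28,60)
for u in (proj(p,np.c_[552.5+26*np.cos(a),316.6+26*np.sin(a),128+0*a])-[180,130]+.5)*6:cv2.circle(big,tuple(np.int32(u)),1,(255,0,0),-1)
cv2.imwrite('pics/s4.png',big)
E
```

```text
[574.5 305.4 165. ]
[541.3 303.3 165. ]
[558.4 304.4 165. ]
285 31 538.9 575.2 168.8
289 46 538.2 575.2 169.0
293 42 537.9 575.6 169.5
297 40 537.7 573.6 169.0
301 38 538.8 573.6 168.4
305 30 539.1 574.2 164.2
285 15 536.9 574.8 169.8
289 19 537.3 573.0 169.8
293 15 536.4 574.5 172.9
297 25 535.7 572.2 169.4
301 30 535.6 572.1 168.2
305 32 538.7 570.3 163.6
309 2 563.5 564.7 163.0
```

View pics/s4.png

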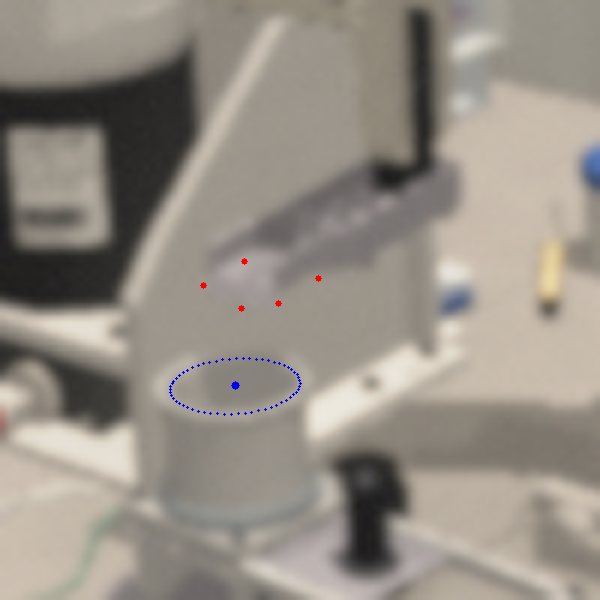

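```bash
python3 -m crank '0.01 0.004 -0.001 0 0 0 0;0.01 0.007 -0.001 0 0 0 0;0.01 0.007 0 0 0 0 0;0.01 0.006 0 0 0 0 0;0.01 0.004 0 0 0 0 0;0.01 0.003 0 0 0 0 0;0.01 0 0 0 0 0 0;0.01 0 0 0 0 0 0' ;python3 -m crank '0.01 0 0 0 0 0 0;0.01 0 0 0 0 0 0';python3 st.py 563.5 185.5 166 95.4; python3 - <<'E'
from h import *
for n in('top','scene'):
    p=get_image(n);cv2.imwrite(f'pics/{n}5.png',cv2.resize(p['img'][120:220,180:280],None,fx=6,fy=6))
    W=cloud(p)
    for y in range(285,312,6):
        q=sel(W,525,590,y,y+6,132,155)
        if len(q): print(y,len(q),q[:,0].min().round(1),q[:,0].max().round(1),np.median(q[:,2]).round(1))
E
```

```text
clock: 10.98
tcp_pos: [563.7, 186.1, 152.5]
ee_rot: [0.523, 0.476, 0.523, -0.476]
contact_force: [-0.4, 0.1, -2.2]
gripper_width: 19.9
clock: 11.15
tcp_pos: [563.9, 186.2, 153.0]
ee_rot: [0.523, 0.476, 0.523, -0.476]
contact_force: [-0.2, 0.4, -2.9]
gripper_width: 19.6
[[ 0.001  0.996  0.093]
 [ 0.     0.093 -0.996]
 [-1.     0.001 -0.   ]]
tcp [563.9 186.2 153. ] grasp [563.9 186.2 171.8] w 19.6 F [-0.2  0.4 -2.9] 11.15 [-0.28  0.6  -0.12  1.67  0.09  0.88 -1.92]
need tool mm [ 5.8 -0.5  0.7]
rot [-0.04 -0.01 -0.05]
285 45 536.8 572.6 139.2
291 56 536.3 573.0 138.6
297 57 535.6 573.0 139.1
303 45 536.9 579.9 137.0
309 5 561.2 569.3 134.2
285 22 535.0 573.0 140.3
291 27 535.4 572.0 138.7
297 36 534.1 572.4 138.3
303 34 532.5 571.3 136.0
309 4 555.6 564.0 132.8
```

View pics/top5.png

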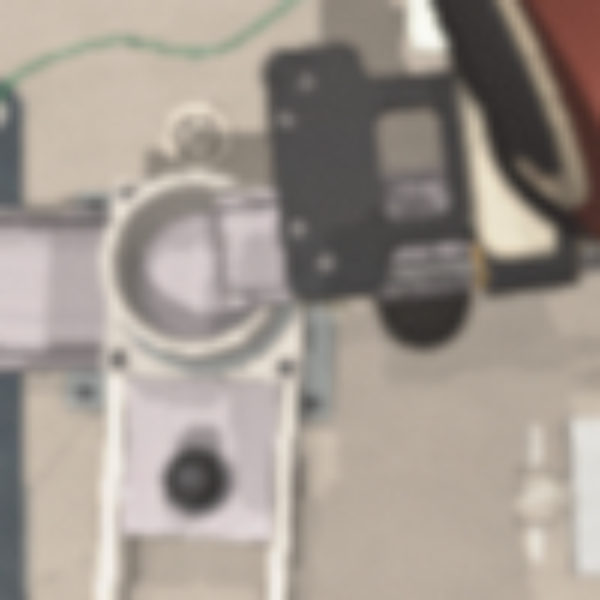

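View pics/scene5.png

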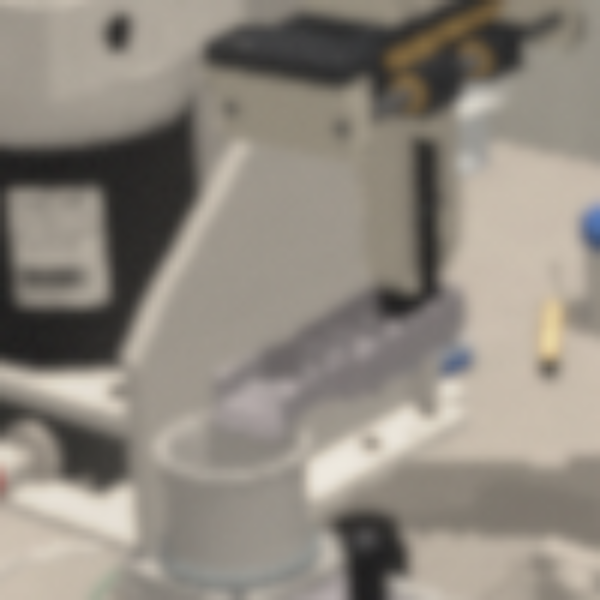

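```bash
python3 -m crank '0.01 0.002 -0.0015 0 0 0 0;0.01 0.001 0 0 0 0 0;0.01 0.001 0 0 0 0 0;0.01 0 0 0 0 0 0;0.01 0 0 0 0 0 0' ;python3 -m crank '0.01 0.001 0 0 0 0 0;0.01 0 0 0 0 0 0;0.01 0 0 0 0 0 0';python3 -m crank '0.01 0.001 0 0 0 0 0;0.01 0 0 0 0 0 0;0.01 0 0 0 0 0 0';python3 st.py 563.5 185.5 166 95.4
```

```text
clock: 11.67
tcp_pos: [562.1, 185.9, 148.5]
ee_rot: [0.523, 0.476, 0.523, -0.476]
contact_force: [-0.3, 0.2, -3.2]
gripper_width: 19.6
clock: 11.92
tcp_pos: [562.1, 185.9, 147.6]
ee_rot: [0.523, 0.476, 0.523, -0.476]
contact_force: [0.2, -0.1, -2.8]
gripper_width: 19.8
clock: 12.17
tcp_pos: [562.3, 186.0, 146.8]
ee_rot: [0.523, 0.476, 0.523, -0.476]
contact_force: [0.7, 0.4, -2.4]
gripper_width: 19.9
[[ 0.     0.996  0.093]
 [ 0.     0.093 -0.996]
 [-1.     0.    -0.   ]]
tcp [562.3 186.  146.8] grasp [562.3 186.  165.6] w 19.9 F [ 0.7  0.4 -2.4] 12.1667 [-0.28  0.6  -0.12  1.68  0.09  0.86 -1.92]
need tool mm [-0.4  1.2  0.6]
rot [-0.04 -0.01 -0.02]
```

```bash
python3 -m crank '0.01 0.001 0 0 0 0 0;0.01 0 0 0 0 0 0;0.01 0 0 0 0 0 0';python3 -m crank '0.01 0.001 0 0 0 0 0;0.01 0 0 0 0 0 0;0.01 0 0 0 0 0 0';python3 -m crank '0.01 0.001 0 0 0 0 0;0.01 0 0 0 0 0 0;0.01 0 0 0 0 0 0';python3 st.py 563.5 185.5 166 95.4
```

```text
clock: 12.42
tcp_pos: [562.5, 186.0, 146.4]
ee_rot: [0.523, 0.477, 0.523, -0.476]
contact_force: [-0.5, -1.5, 2.0]
gripper_width: 20.1
clock: 12.67
tcp_pos: [562.8, 185.9, 146.0]
ee_rot: [0.523, 0.477, 0.522, -0.476]
contact_force: [0.0, -2.6, 6.5]
gripper_width: 19.8
clock: 12.92
tcp_pos: [562.9, 185.7, 145.6]
ee_rot: [0.523, 0.477, 0.522, -0.475]
contact_force: [-2.6, -3.3, 8.7]
gripper_width: 19.8
[[ 0.002  0.996  0.093]
 [ 0.001  0.093 -0.996]
 [-1.     0.002 -0.   ]]
tcp [562.9 185.7 145.6] grasp [562.9 185.7 164.4] w 19.8 F [-2.6 -3.3  8.7] 12.9167 [-0.28  0.6  -0.12  1.69  0.09  0.86 -1.92]
need tool mm [-1.6  0.6  0.3]
rot [-0.07 -0.03 -0.14]
```

```bash
python3 -m crank '0.01 -0.001 0 0 0 0 0;0.01 0 0 0 0 0 0;0.01 0 0 0 0 0 0;0.01 0 0 0 0 0 0';python3 - <<'E'
from h import *
for n in('top','scene'):
    p=get_image(n);cv2.imwrite(f'pics/{n}6.png',cv2.resize(p['img'][120:220,180:280],None,fx=6,fy=6,interpolation=2))
E
```

```text
clock: 13.25
tcp_pos: [562.7, 185.8, 145.9]
ee_rot: [0.523, 0.477, 0.522, -0.476]
contact_force: [-1.6, -3.4, 5.9]
gripper_width: 20.1
```

View pics/top6.png

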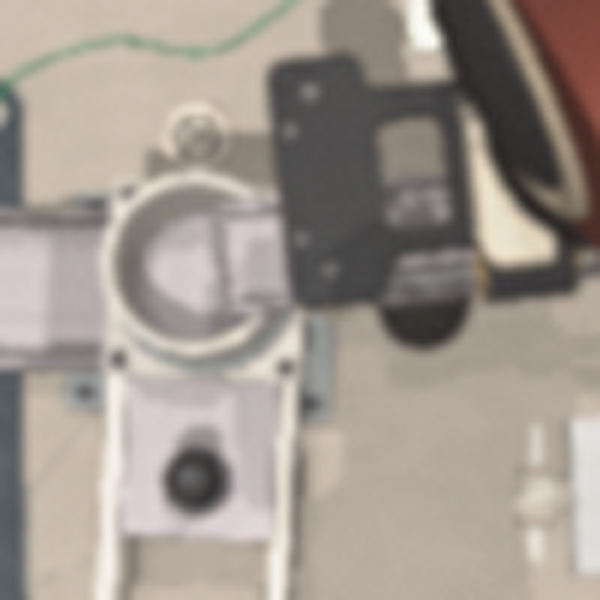

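View pics/scene6.png

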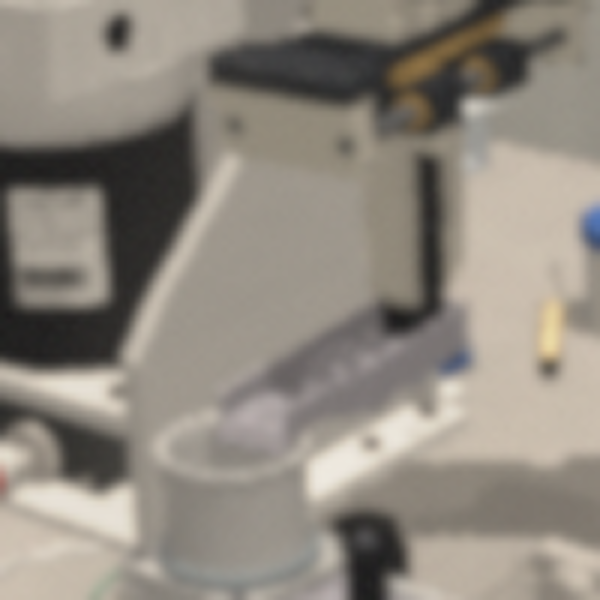

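```bash
python3 -m crank '0.01 -0.0015 0 0 0 0 0;0.01 -0.0053 -0.001 -0.0021 0 -3 0;0.01 -0.0053 -0.001 -0.0021 0 -3 0;0.01 -0.0053 0 -0.0021 0 -3 0;0.01 -0.0053 0 -0.0021 0 -3 0;0.01 -0.0053 0 -0.0011 0 -3 0;0.01 0 0 0 0 0 0;0.01 0 0 0 0 0 0';cat > tr.py <<'E'
from h import *
import sys
s=get_state();q=s['ee_rot'];M=R.from_quat(q[[1,2,3,0]]).as_matrix()
T=np.c_[-M[:,2],-M[:,1],-M[:,0]]
t=lambda v: s['tcp_pos']+T@(np.array(v)-[-48,0,31.2])
m=np.array([552.5,316.6,128])
print('tilt',np.degrees(np.arcsin(-T[2,0])).round(1),'lip-m',(t([75,0,6])-m).round(1),'p53',(t([53,0,12])-m).round(1),'F',s['contact_force'].round(1),'rowz',T[:,1].round(3),s['qpos'].round(2))
if len(sys.argv)>1:
  for n in('top','scene'):
    p=get_image(n);cv2.imwrite(f'pics/{n}{sys.argv[1]}.png',cv2.resize(p['img'][120:220,180:280],None,fx=6,fy=6,interpolation=2))
E
python3 tr.py 7
```

```text
clock: 14.02
tcp_pos: [558.9, 202.1, 171.0]
ee_rot: [0.586, 0.411, 0.452, -0.532]
contact_force: [0.9, 3.4, 0.7]
gripper_width: 19.8
tilt 14.6 lip-m [ -4.4  -2.4 -12.4] p53 [ -2.5 -22.1  -1.1] F [0.9 3.4 0.7] rowz [-0.995 -0.096 -0.002] [-0.51  0.62  0.01  1.59  0.27  1.04 -2.13]
```

View pics/scene7.png

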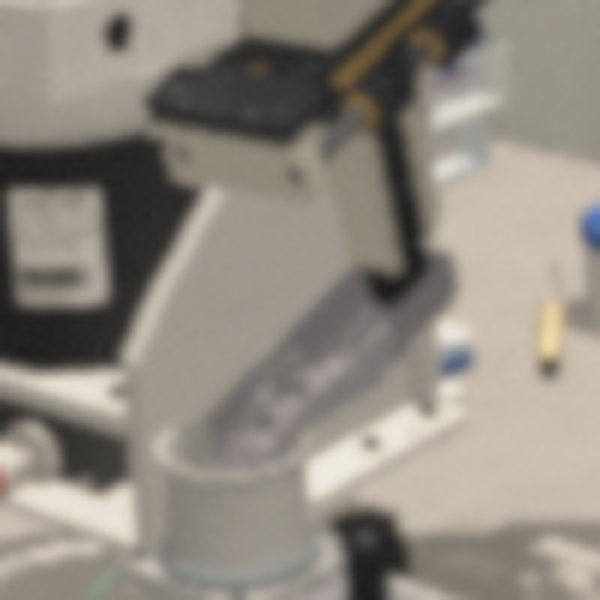

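```bash
python3 -m crank '0.01 -0.0053 0.001 -0.0006 0 -3 0;0.01 -0.0053 0.001 -0.0006 0 -3 0;0.01 -0.0053 0.001 -0.0006 0 -3 0;0.01 -0.0053 0 -0.0006 0 -3 0;0.01 -0.0053 0 -0.0011 0 -3 0;0.01 -0.0053 0 -0.0011 0 -3 0;0.01 0 0 0 0 0 0;0.01 0 0 0 0 0 0';python3 tr.py 8
```

```text
clock: 14.78
tcp_pos: [560.0, 217.8, 197.7]
ee_rot: [0.649, 0.323, 0.356, -0.59]
contact_force: [-1.2, 6.3, 1.4]
gripper_width: 20.0
tilt 32.6 lip-m [ -1.1  -9.1 -17.7] p53 [  0.3 -24.4  -0.8] F [-1.2  6.3  1.4] rowz [-0.995 -0.096  0.   ] [-0.72  0.71  0.12  1.45  0.43  1.31 -2.27]
```

View pics/scene8.png

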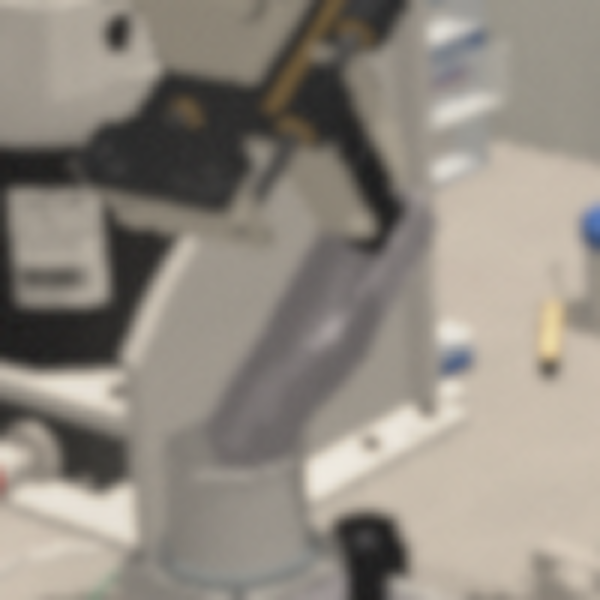

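View pics/top8.png

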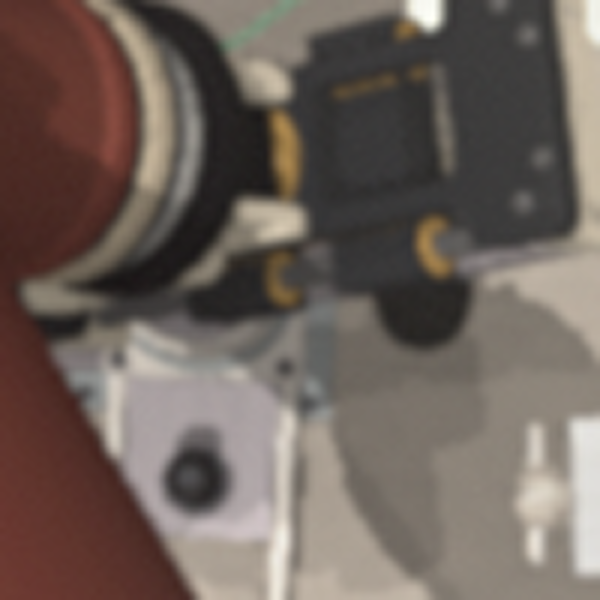

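```bash
python3 -m crank '0.01 -0.0053 0 -0.0011 0 -3 0;0.01 -0.0053 0 -0.0016 0 -3 0;0.01 -0.0053 0 -0.0016 0 -3 0;0.01 -0.0053 0 -0.0011 0 -3 0;0.01 -0.0053 0 -0.0011 0 -3 0;0.01 0 0 0 0 0 0;0.01 0 0 0 0 0 0;0.01 0 0 0 0 0 0';python3 tr.py 9
```

```text
clock: 15.55
tcp_pos: [558.6, 238.9, 214.1]
ee_rot: [0.69, 0.244, 0.268, -0.626]
contact_force: [-0.7, 7.4, 2.1]
gripper_width: 19.7
tilt 47.5 lip-m [ -0.1 -13.4 -21.6] p53 [  0.9 -23.8  -1.3] F [-0.7  7.4  2.1] rowz [-0.995 -0.096 -0.   ] [-0.85  0.82  0.18  1.33  0.53  1.52 -2.33]
```

View pics/scene9.png

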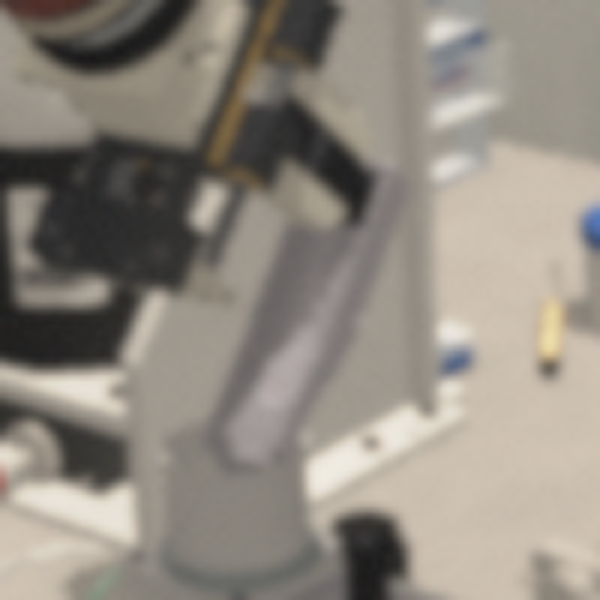

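```bash
python3 -m crank '0.01 0 0 0 0 0 0;0.01 0 0 0 0 0 0;0.01 0 0 0 0 0 0;0.01 0 0 0 0 0 0' ; python3 - <<'E'
from h import *
p=get_image('scene')
cv2.imwrite('pics/s10.png',cv2.resize(p['img'][120:220,180:280],None,fx=6,fy=6,interpolation=2))
print([(q['at'],round(q['confidence'],2)) for q in spot_point(p,'ball_1_center')])
E
python3 -m crank '0.01 0.0083 0 0.0013 0 5 0;0.01 0.0083 0 0.0013 0 5 0;0.01 0.0083 0 0.0013 0 5 0;0.01 0.008 0 0.0013 0 5 0;0.01 0.008 0 0.0013 0 5 0;0.01 0.008 0 0.0013 0 5 0;0.01 0 0 0 0 0 0;0.01 0 0 0 0 0 0'; python3 tr.py 11
```

```text
clock: 15.98
tcp_pos: [558.6, 238.8, 214.1]
ee_rot: [0.69, 0.244, 0.269, -0.626]
contact_force: [-1.2, 7.7, 2.0]
gripper_width: 19.5
[]
clock: 16.75
tcp_pos: [561.8, 196.8, 180.7]
ee_rot: [0.597, 0.396, 0.432, -0.548]
contact_force: [0.3, 0.9, -2.9]
gripper_width: 19.8
tilt 18.2 lip-m [ -0.3 -11.3  -9.7] p53 [  1.4 -30.3   2.9] F [ 0.3  0.9 -2.9] rowz [-0.996 -0.087  0.002] [-0.55  0.63  0.03  1.56  0.3   1.11 -2.16]
```

View pics/s10.png

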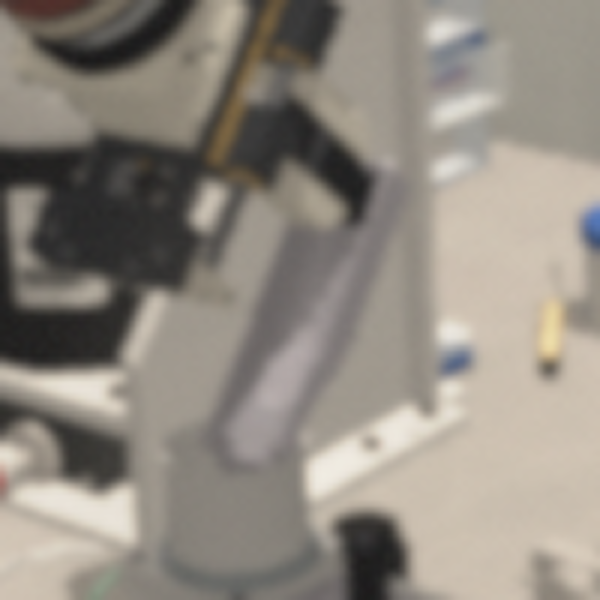

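View pics/scene11.png

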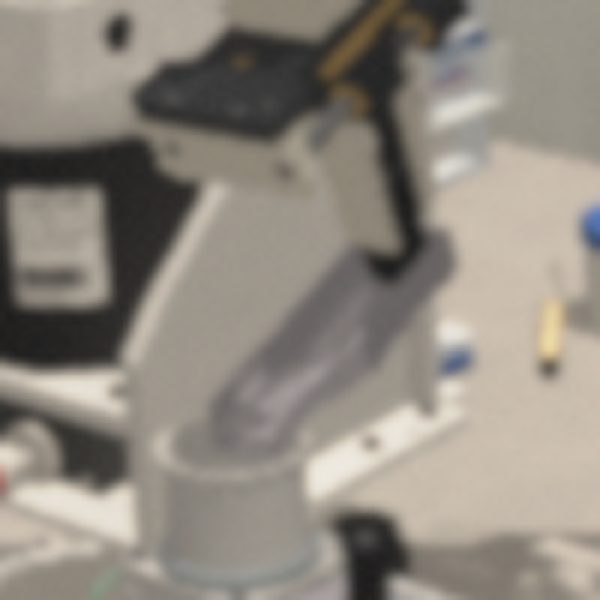

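```bash
python3 -m crank '0.01 0 0 0 0 4.5 0;0.01 0 0 0 0 4.5 0;0.01 0 0 0 0 4.5 0;0.01 0 0 0.004 0 4.7 0;0.01 -0.003 0 0.01 0 0 0;0.01 -0.003 0 0.02 0 0 0;0.01 0 0 0.03 0 0 0;0.01 0 0 0.03 0 0 0';python3 -m crank '0.01 0 0.005 0.03 0 0 0;0.01 0 0.005 0.025 0 0 0;0.01 0 0.005 0.01 0 0 0;0.01 0 0 0 0 0 0;0.01 0 0 0 0 0 0;0.01 0 0 0 0 0 0';python3 tr.py 12;python3 st.py 585 42 150 95.4
```

```text
clock: 17.52
tcp_pos: [570.0, 109.5, 186.2]
ee_rot: [0.523, 0.474, 0.525, -0.475]
contact_force: [0.3, -0.8, -1.8]
gripper_width: 20.0
clock: 18.02
tcp_pos: [590.8, 48.6, 186.0]
ee_rot: [0.522, 0.476, 0.526, -0.474]
contact_force: [-0.4, 0.7, -2.2]
gripper_width: 20.0
tilt -0.3 lip-m [  26.2 -145.5   33.5] p53 [  28.4 -167.4   39.4] F [-0.4  0.7 -2.2] rowz [-0.995 -0.098  0.001] [-0.04  0.56 -0.12  1.64  0.07  0.95 -1.66]
[[-0.001  0.995  0.098]
 [ 0.005  0.098 -0.995]
 [-1.    -0.001 -0.005]]
tcp [590.8  48.1 186.3] grasp [590.8  48.  205.1] w 20.0 F [ 1.  -0.9 -2. ] 18.1167 [-0.04  0.56 -0.12  1.64  0.07  0.95 -1.66]
need tool mm [55.  -6.4  5.6]
rot [ 0.23 -0.29  0.04]
```

View pics/top12.png

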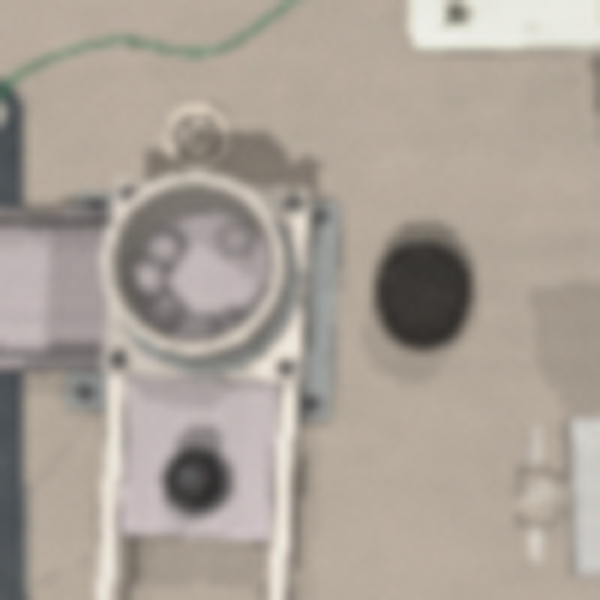

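```bash
python3 - <<'E'
from h import *
p=get_image('scene')
cv2.imwrite('pics/s13.png',cv2.resize(p['img'][120:200,220:320],None,fx=7,fy=7,interpolation=2))
p=get_image('top')
cv2.imwrite('pics/t13.png',cv2.resize(p['img'][140:185,190:235],None,fx=13,fy=13,interpolation=2))
print([(q['at'],round(q['confidence'],2)) for q in spot_point(p,'ball_1_center')])
E
```

```text
[([157.3, 220.9], 0.4)]
```

View pics/s13.png

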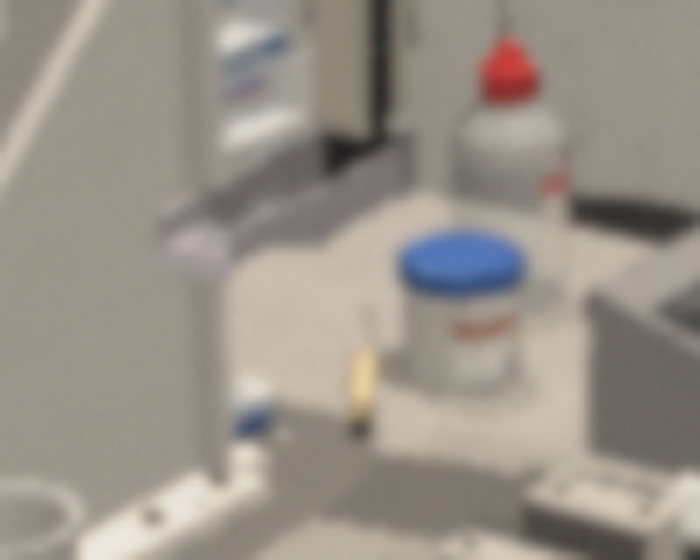

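View pics/t13.png

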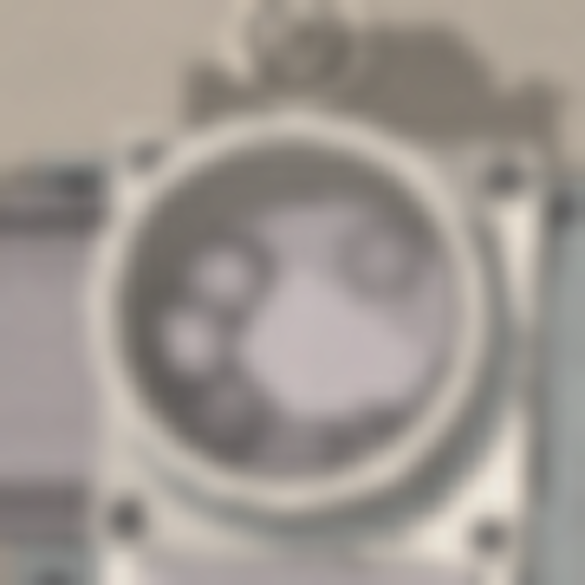

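```bash
python3 -m crank '0.01 0.015 -0.003 0.003 0.2 -0.3 0;0.01 0.03 -0.003 0.002 0 0 0;0.01 0.03 0 0 0 0 0;0.01 0.03 0 0 0 0 0;0.01 0.025 0 0 0 0 0;0.01 0.015 0 0 0 0 0;0.01 0 0 0 0 0 0;0.01 0 0 0 0 0 0';python3 -m crank '0.01 0 0 0 0 0 0;0.01 0 0 0 0 0 0;0.01 0 0 0 0 0 0'; python3 st.py 585 42 50 95.4
```

```text
clock: 18.93
tcp_pos: [585.7, 39.5, 41.0]
ee_rot: [0.522, 0.476, 0.522, -0.478]
contact_force: [0.6, 0.0, -2.3]
gripper_width: 20.2
clock: 19.18
tcp_pos: [587.1, 39.3, 43.0]
ee_rot: [0.523, 0.477, 0.521, -0.477]
contact_force: [0.4, -0.1, -2.0]
gripper_width: 19.9
[[ 0.003  0.996  0.09 ]
 [-0.001  0.09  -0.996]
 [-1.     0.003  0.002]]
tcp [587.1  39.3  43. ] grasp [587.   39.3  61.8] w 19.9 F [ 0.4 -0.1 -2. ] 19.1833 [-0.05  0.74 -0.09  1.78  0.11  0.63 -1.68]
need tool mm [11.7 -1.8 -2.9]
rot [-0.24  0.09 -0.18]
```

```bash
python3 -m crank '0.01 0.005 0 0 0 0.1 -0.2;0.01 0.004 0 0 0 0 0;0.01 0.002 0 0 0 0 0;0.01 0 0 0 0 0 0;0.01 0 0 0 0 0 0;0.01 0 0 0 0 0 0';python3 st.py 585 42 50 95.4
```

```text
clock: 19.68
tcp_pos: [585.9, 39.0, 30.7]
ee_rot: [0.521, 0.476, 0.523, -0.478]
contact_force: [-1.5, 0.5, 3.0]
gripper_width: 19.9
[[-0.003  0.996  0.09 ]
 [-0.     0.09  -0.996]
 [-1.    -0.003  0.   ]]
tcp [585.9  39.   30.7] grasp [586.   39.   49.5] w 19.9 F [-1.5  0.5  3. ] 19.6833 [-0.05  0.76 -0.09  1.78  0.11  0.61 -1.68]
need tool mm [-0.5 -0.7 -3.1]
rot [-0.24  0.    0.2 ]
```

```bash
python3 -m crank '0.025 0 0 0 0 0 0;0.035 0 0 0 0 0 0;0.05 0 0 0 0 0 0;0.05 0 0 0 0 0 0;0.05 0 0 0 0 0 0;0.05 -0.01 0 0 0 0 0;0.05 -0.02 0 0 0 0 0;0.05 -0.03 0 0 0 0 0';python3 -m crank '0.05 -0.035 0 0 0 0 0;0.05 -0.035 0 0 0 0 0;0.05 -0.03 0 0 0 0 0;0.05 0 0 -0.01 0 0 0;0.05 0 -0.005 -0.03 0 0 0;0.05 0 -0.015 -0.036 0 0 0;0.05 0 -0.015 -0.036 0 0 0;0.05 0 -0.015 -0.036 0 0 0'; python3 st.py 480.5 320 180 95.4
python3 - <<'E'
from h import *
p=get_image('scene');cv2.imwrite('pics/s14.png',cv2.resize(p['img'][120:270,180:330],None,fx=4,fy=4,interpolation=2))
p=get_image('top');cv2.imwrite('pics/t14.png',cv2.resize(p['img'][120:260,190:390],None,fx=4,fy=4,interpolation=2))
E
```

```text
clock: 20.35
tcp_pos: [584.2, 38.9, 89.3]
ee_rot: [0.52, 0.475, 0.524, -0.479]
contact_force: [0.8, -1.6, 0.0]
gripper_width: 49.7
clock: 21.02
tcp_pos: [522.4, 183.4, 190.9]
ee_rot: [0.521, 0.477, 0.523, -0.478]
contact_force: [0.9, 0.6, 0.1]
gripper_width: 50.1
[[-0.003  0.996  0.089]
 [ 0.     0.089 -0.996]
 [-1.    -0.003 -0.   ]]
tcp [522.4 183.4 190.9] grasp [522.4 183.4 209.7] w 50.1 F [0.9 0.6 0.1] 21.0167 [-0.29  0.5  -0.12  1.74  0.07  0.91 -1.93]
need tool mm [  29.9  -29.5 -139.8]
rot [-0.29 -0.02  0.18]
```

View pics/s14.png

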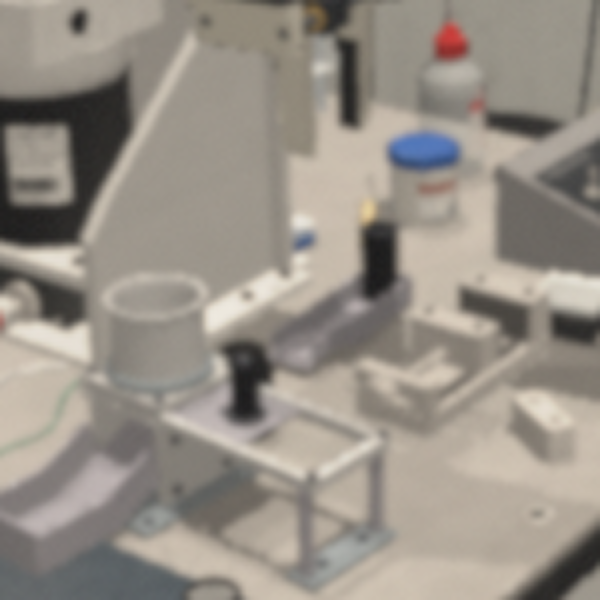

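View pics/t14.png

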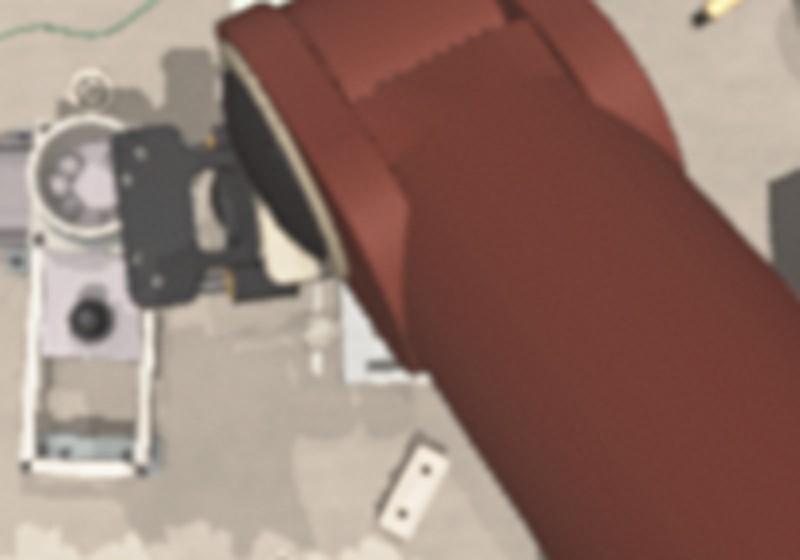

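```bash
python3 -m crank '0.05 0.005 -0.007 -0.035 0 0 0;0.05 0.005 -0.007 -0.035 0 0 0;0.05 0.005 -0.007 -0.035 0 0 0;0.05 0.005 -0.005 -0.022 3.5 0 0;0.05 0.005 -0.003 -0.009 3.5 0 0;0.05 0 0 0 0 0 0;0.05 0 0 0 0 0 0;0.05 0 0 0 0 0 0'; python3 -m crank '0.05 0 0 0 0 0 0;0.05 0 0 0 0 0 0;0.05 0 0 0 0 0 0';python3 st.py 480.5 319.5 96 88
python3 - <<'E'
from h import *
p=get_image('scene');W=cloud(p)
for z in(75,85,95,103):
    q=sel(W,450,510,300,345,z,z+5)
    if len(q):print(z,len(q),q.min(0).round(1),q.max(0).round(1))
cv2.imwrite('pics/s15.png',cv2.resize(p['img'][120:270,180:330],None,fx=4,fy=4,interpolation=2))
E
```

```text
clock: 21.78
tcp_pos: [483.7, 313.3, 165.9]
ee_rot: [-0.491, -0.507, -0.492, 0.509]
contact_force: [0.4, 0.2, 0.4]
gripper_width: 49.9
clock: 22.03
tcp_pos: [483.4, 314.0, 166.0]
ee_rot: [-0.491, -0.508, -0.492, 0.509]
contact_force: [0.7, -0.5, 0.7]
gripper_width: 50.2
[[-0.003  0.999 -0.034]
 [-0.    -0.034 -0.999]
 [-1.    -0.003  0.   ]]
tcp [483.4 314.  166. ] grasp [483.5 314.  184.8] w 50.2 F [ 0.7 -0.5  0.7] 22.0333 [-0.56  0.56 -0.09  1.71  0.06  0.88 -2.28]
need tool mm [88.8 -2.9 -5.5]
rot [0.06 0.02 0.16]
75 17 [467.9 317.5  75. ] [486.4 337.2  79.2]
85 10 [472.9 322.3  85.1] [485.  330.8  89.7]
95 12 [472.7 319.6  95.3] [484.6 332.2  99.6]
103 24 [474.1 314.4 103.8] [491.1 332.3 107.9]
```

View pics/s15.png

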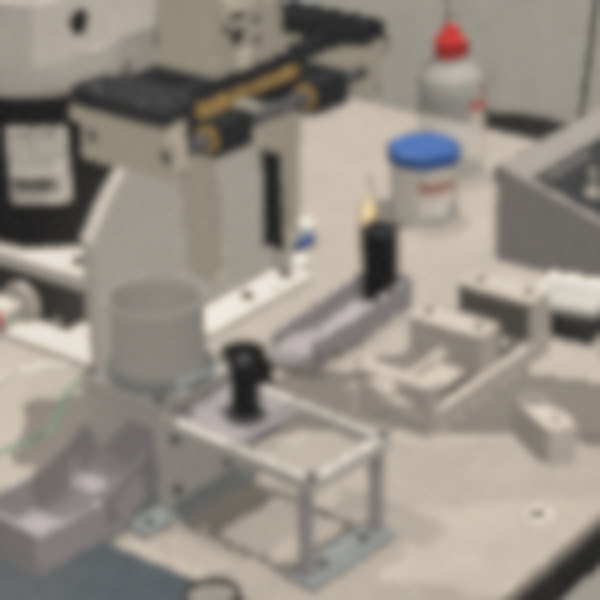

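```bash
python3 -m crank '0.05 0.015 -0.0025 -0.006 0 0 0;0.05 0.02 0 0 0 0 0;0.05 0.02 0 0 0 0 0;0.05 0.02 0 0 0 0 0;0.05 0.011 0 0 0 0 0;0.05 0 0 0 0 0 0;0.05 0 0 0 0 0 0;0.05 0 0 0 0 0 0';python3 st.py 481 320.5 96 88
```

```text
clock: 22.75
tcp_pos: [481.0, 321.6, 80.7]
ee_rot: [-0.491, -0.508, -0.493, 0.508]
contact_force: [0.6, -0.4, 0.4]
gripper_width: 50.2
[[-0.002  0.999 -0.032]
 [ 0.001 -0.032 -0.999]
 [-1.    -0.002 -0.001]]
tcp [481.  321.6  80.7] grasp [481.  321.6  99.5] w 50.2 F [ 0.6 -0.4  0.4] 22.75 [-0.57  0.67 -0.08  1.78  0.08  0.69 -2.3 ]
need tool mm [3.5 0.  1.1]
rot [ 0.15 -0.06  0.09]
```

Close on the knob.

```bash
python3 -m crank '0.035 0.002 0 0.001 0 0 0;0.025 0 0 0 0 0 0;0.015 0 0 0 0 0 0;0.01 0 0 0 0 0 0;0.01 0 0 0 0 0 0;0.01 0 0 0 0 0 0;0.01 0 0 0 0 0 0' 30;python3 st.py 425 323 96 88
```

```text
clock: 23.33
tcp_pos: [480.3, 322.0, 78.0]
ee_rot: [0.491, 0.508, 0.493, -0.508]
contact_force: [0.2, 2.9, -1.2]
gripper_width: 17.4
[[-0.002  1.    -0.031]
 [ 0.003 -0.031 -1.   ]
 [-1.    -0.002 -0.003]]
tcp [480.3 322.   78. ] grasp [480.3 322.   96.8] w 17.4 F [ 0.2  2.9 -1.2] 23.3333 [-0.57  0.68 -0.08  1.78  0.08  0.69 -2.3 ]
need tool mm [  0.9 -55.3   0.7]
rot [ 0.22 -0.15  0.13]
```

```bash
python3 -m crank '0.01 0 -0.006 0.0005 0 0 0;0.01 0 -0.01 0.0005 0 0 0;0.01 0 -0.01 0 0 0 0;0.01 0 -0.01 0 0 0 0;0.01 0 -0.01 0 0 0 0;0.01 0 -0.004 0 0 0 0;0.01 0 0 0 0 0 0;0.01 0 0 0 0 0 0';python3 st.py 425 323 96 88; python3 -m crank '0.01 0 -0.003 0 0 0 0;0.01 0 -0.003 0 0 0 0;0.01 0 0 0 0 0 0;0.01 0 0 0 0 0 0'; python3 st.py 425 323 96 88
```

```text
clock: 24.0
tcp_pos: [429.7, 325.4, 78.1]
ee_rot: [0.491, 0.508, 0.495, -0.506]
contact_force: [0.3, 8.0, -3.5]
gripper_width: 17.4
[[-0.002  1.    -0.029]
 [ 0.007 -0.029 -1.   ]
 [-1.    -0.002 -0.007]]
tcp [429.7 325.4  78.1] grasp [429.7 325.3  96.9] w 17.4 F [ 0.3  8.  -3.5] 24.0 [-0.63  0.63 -0.08  1.9   0.07  0.61 -2.36]
need tool mm [ 0.8 -4.6  2.4]
rot [ 0.34 -0.38  0.1 ]
clock: 24.33
tcp_pos: [424.8, 325.7, 78.1]
ee_rot: [0.491, 0.509, 0.494, -0.505]
contact_force: [1.7, 9.7, -4.5]
gripper_width: 17.3
[[ 0.     1.    -0.029]
 [ 0.008 -0.029 -1.   ]
 [-1.     0.    -0.008]]
tcp [424.8 325.7  78.1] grasp [424.8 325.6  96.9] w 17.3 F [ 1.7  9.7 -4.5] 24.3333 [-0.64  0.62 -0.08  1.91  0.07  0.61 -2.36]
need tool mm [0.9 0.3 2.6]
rot [ 0.32 -0.43 -0.  ]
```

```bash
python3 -m crank '0.01 0 -0.001 -0.0015 0 0 0;0.01 0 -0.001 -0.0005 0 0 0;0.01 0 0 0 0 0 0;0.01 0 0 0 0 0 0';python3 -m crank '0.01 0 -0.001 0 0 0 0;0.01 0 -0.001 0 0 0 0;0.01 0 0 0 0 0 0;0.01 0 0 0 0 0 0'; python3 st.py 425 323 96 88
python3 - <<'E'
from h import *
p=get_image('scene');cv2.imwrite('pics/s16.png',cv2.resize(p['img'][150:300,160:310],None,fx=4,fy=4,interpolation=2))
print([(q['at'],round(q['confidence'],2)) for q in spot_point(p,'ball_1_center')])
E
```

```text
clock: 24.67
tcp_pos: [424.4, 325.8, 78.0]
ee_rot: [0.491, 0.509, 0.493, -0.506]
contact_force: [3.6, 6.7, -5.8]
gripper_width: 17.5
clock: 25.0
tcp_pos: [424.4, 325.8, 78.1]
ee_rot: [0.492, 0.511, 0.492, -0.505]
contact_force: [7.4, 6.1, -9.0]
gripper_width: 17.8
[[ 0.005  0.999 -0.032]
 [ 0.006 -0.032 -0.999]
 [-1.     0.005 -0.006]]
tcp [424.4 325.8  78.1] grasp [424.3 325.7  96.9] w 17.8 F [ 7.4  6.1 -9. ] 25.0 [-0.65  0.62 -0.07  1.91  0.07  0.6  -2.37]
need tool mm [0.9 0.8 2.7]
rot [ 0.16 -0.35 -0.28]
[]
```

View pics/s16.png

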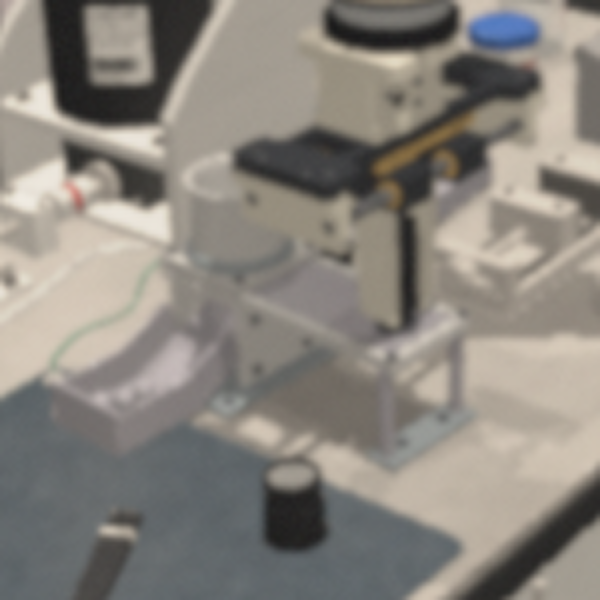

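```bash
python3 -m crank '0.025 0 0.001 0 0 0 0;0.035 0 0 0 0 0 0;0.045 0 0 0 0 0 0;0.045 0 0 0 0 0 0;0.045 -0.01 0 0 0 0 0;0.045 -0.02 0 0 0 0 0;0.045 -0.03 0 0 0 0 0;0.045 -0.03 0 0 0 0 0';python3 -m crank '0.05 -0.02 0.01 0.03 0 0 0;0.05 -0.01 0.01 0.04 0 0 0;0.05 0 0.01 0.04 0 0 0;0.05 0 0.01 0.04 0 0 0;0.05 0 0.01 0.04 0 0 0;0.05 0 0.01 0.04 0 0 0;0.05 0 0.01 0.03 0 0 0;0.05 0 0 0 0 0 0'
python3 - <<'E'
from h import *
s=get_state();print(s['tcp_pos'],s['contact_force'])
p=get_image('scene');cv2.imwrite('pics/s17.png',cv2.resize(p['img'][130:270,160:310],None,fx=4,fy=4,interpolation=2))
p=get_image('top');cv2.imwrite('pics/t17.png',cv2.resize(p['img'][130:250,150:350],None,fx=4,fy=4,interpolation=2))
cv2.imwrite('pics/t17b.png',cv2.resize(p['img'][145:190,150:240],None,fx=8,fy=8,interpolation=2))
for t in("gate_knob",):print(t,[(q['at'],q['confidence'],atz(p,q['at'],96)) for q in spot_point(p,t)[:2]])
E
```

```text
clock: 25.77
tcp_pos: [420.6, 322.2, 169.0]
ee_rot: [-0.491, -0.506, -0.493, 0.51]
contact_force: [0.7, 0.6, 0.6]
gripper_width: 45.2
clock: 26.43
tcp_pos: [484.2, 52.5, 198.3]
ee_rot: [-0.489, -0.509, -0.488, 0.513]
contact_force: [-0.2, 0.1, 0.4]
gripper_width: 50.0
[484.17299545  52.54627361 198.34823053] [-0.18441149  0.14051969  0.39575311]
gate_knob [([226.4, 210.4], 0.82, array([424.79308969, 324.31994202,  96.        ]))]
```

View pics/s17.png

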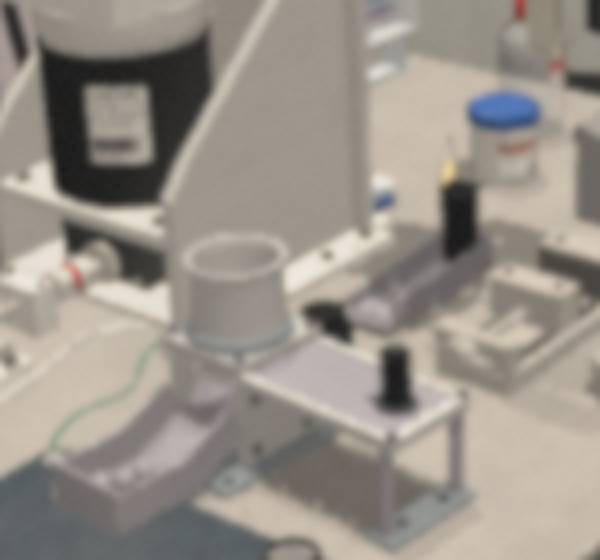

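View pics/t17.png

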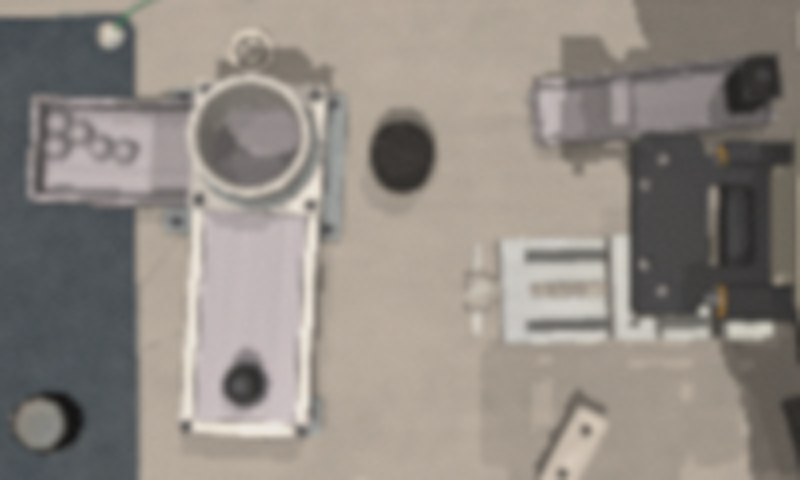

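View pics/t17b.png

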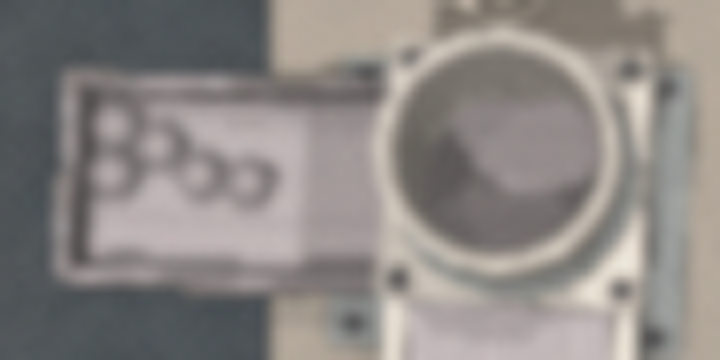

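```bash
python3 -m crank '0.05 -0.02 0 0 0 0 0;0.05 0 0 0 0 0 0;0.05 0 0 0 0 0 0;0.05 0 0 0 0 0 0'; python3 -c "
from station import *
print(job_done())"
```

```text
clock: 26.92
tcp_pos: [482.5, 63.1, 217.3]
ee_rot: [-0.492, -0.506, -0.494, 0.508]
contact_force: [-0.3, 0.4, -0.8]
gripper_width: 49.9
the job is handed in; nothing more can be done
None
```

The job is handed in at about 27 s of the 69 s allowed; the station gave no verdict.

- **Tray on the mouth:** I rested the level tray's lip about 8 mm short of the mouth's centre and roughly 12 mm below the measured contact height of the spout. It bore on the rim with a few newtons.
- **Pour:** I tilted the tray to about 47 degrees. Afterwards it looked empty. A top picture showed four balls clearly on the shut gate, the fifth only as a plausible blur behind the neck wall. The ball detector was no help here: it found one at low confidence, and none in the scene views. I took the fifth as down because the tray was empty.
- **Tray down:** I set it upright close to where it first stood, and its position and tilt looked right in the pictures.
- **Gate:** I drew the knob about 56 mm, until it stopped moving while the pull force rose. The network also puts the knob at its end position.
- **Last check:** the final pictures show all five balls in the catch pan, the neck empty, the tray upright and the gripper clear. The lens barrel and magnifier look unmoved; the bearing and steel block do too, though the steel block is partly cut off at the picture's edge. I did not measure them.

One disagreement along the way: measured positions just after moves were off by up to about 5–10 mm until the arm settled. I waited for it to settle before each contact.

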